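Put the craft forms away in their kit case and hang up the hand press

TASK

The craft demonstration is over: slide the kit case's window all the way open, seat every wooden form lying on the table fully home and flat in a pocket of its own (any pocket), and then slide the window fully shut over them. Also hang the hand press by its eye on the peg of the stand, at any point in the job, and leave it hanging there freely. Do not disturb the mug or the cork coaster.

Things in the scene. Friction and masses are not known exactly. Their poses are not given: they have to be found in the camera images.
- case: Kit case fixed to the table, 104 mm deep (x) by 404 mm wide (y): a wooden tray, top 20 mm above the table, with four equal T-shaped pockets in a row along y, 86 mm apart, at x = 0. Origin: centre of its underside on the table; x is the way the window opens, away from the robot. Side walls at the y ends are 50 mm high; the window's tracks run on 110 mm behind the case.
- window (a joint): Sliding clear window over the case, with aluminium edges: 0 = shut (covers all pockets), 0.105 m = fully open, slid towards the case's +x. It takes 1.5 N to slide plus some drag, and stays where it is left. Its clear sheet is 51 to 56 mm above the table.
- window_grip (a point): Centre of the top of the window's handle, a dark wooden upright bar along y, 90 mm long, 12 mm thick (x), foot 56 mm and top 92 mm above the table. It stands on the near (-x) edge of the window and moves with it; at window = 0 it is at x = -45 mm, y = 0 in the case's frame.
- pocket0 (a point): T-shaped recess 10 mm deep, a form's outline plus 2 mm all round, narrow end of the T towards the case's +x, so a form enters only nose to +x. Point: centre of the floor of pocket 0 (counted from the case's -y end to its +y end), 10 mm above the table. A seated form has its origin here, its axes parallel to the case's, and stands 20 mm proud.
- pocket1 (a point): T-shaped recess 10 mm deep, a form's outline plus 2 mm all round, narrow end of the T towards the case's +x, so a form enters only nose to +x. Point: centre of the floor of pocket 1 (counted from the case's -y end to its +y end), 10 mm above the table. A seated form has its origin here, its axes parallel to the case's, and stands 20 mm proud.
- pocket2 (a point): T-shaped recess 10 mm deep, a form's outline plus 2 mm all round, narrow end of the T towards the case's +x, so a form enters only nose to +x. Point: centre of the floor of pocket 2 (counted from the case's -y end to its +y end), 10 mm above the table. A seated form has its origin here, its axes parallel to the case's, and stands 20 mm proud.
- pocket3 (a point): T-shaped recess 10 mm deep, a form's outline plus 2 mm all round, narrow end of the T towards the case's +x, so a form enters only nose to +x. Point: centre of the floor of pocket 3 (counted from the case's -y end to its +y end), 10 mm above the table. A seated form has its origin here, its axes parallel to the case's, and stands 20 mm proud.
- form0: Flat plain wooden form, T-shaped from above, 30 mm thick, 76 mm long (x), 80 g. Origin: middle of its length and width, on the underside; z up. Wide part, 52 mm (y), from x = -38 to +12 mm; nose, 28 mm wide, from +12 to +38 mm. Can be pinched across the 52 mm sides. Starts flat on the table before the case. Three or four forms are present (None from the outset = absent).
- form1: Flat plain wooden form, T-shaped from above, 30 mm thick, 76 mm long (x), 80 g. Origin: middle of its length and width, on the underside; z up. Wide part, 52 mm (y), from x = -38 to +12 mm; nose, 28 mm wide, from +12 to +38 mm. Can be pinched across the 52 mm sides. Starts flat on the table before the case. Three or four forms are present (None from the outset = absent).
- form2: Flat plain wooden form, T-shaped from above, 30 mm thick, 76 mm long (x), 80 g. Origin: middle of its length and width, on the underside; z up. Wide part, 52 mm (y), from x = -38 to +12 mm; nose, 28 mm wide, from +12 to +38 mm. Can be pinched across the 52 mm sides. Starts flat on the table before the case. Three or four forms are present (None from the outset = absent).
- form3: Flat plain wooden form, T-shaped from above, 30 mm thick, 76 mm long (x), 80 g. Origin: middle of its length and width, on the underside; z up. Wide part, 52 mm (y), from x = -38 to +12 mm; nose, 28 mm wide, from +12 to +38 mm. Can be pinched across the 52 mm sides. Starts flat on the table before the case. Three or four forms are present (None from the outset = absent).
- press: Hand press standing on the table: steel foot 46 (x) by 70 (y) by 16 mm, and on it an upright dark wooden plate 12 mm thick (x), 60 mm wide (y), its top 130 mm above the underside. A 32 by 32 mm square eye goes through the plate along x, 69 to 101 mm above the underside. Origin: centre of the underside, z up. Same both ways round. About 280 g. Can be pinched across the plate above the eye.
- press_eye (a point): Centre of the press's square eye, 85 mm above its underside, in the middle of the plate.
- stand: Peg stand fixed to the table. Black base 130 (x) by 90 (y) by 12 mm; post 20 by 28 mm at x = 50 mm, 166 mm high; round peg 10 mm thick from the post towards -x, its axis from x = 40, z = 155 mm (post's face) to x = -50, z = 163 mm, at y = 0, ending in a ball 16 mm across. Nothing stands above the peg. Origin: centre of the underside; x points from the peg's tip to the post.
- peg_tip (a point): Centre of the ball at the tip of the stand's peg, 163 mm above the table.
- mug: White mug, 76 mm across, 90 mm high; bystander, not to be disturbed. Origin: centre of underside.
- coaster: Round cork coaster, 116 mm across, 10 mm thick; bystander, not to be disturbed. Origin: centre of underside.
Things that resemble listed ones, but are neither listed nor needed, are in the scene too. What is shaped like the form3 but red is not meant.

How it is judged:
On the way, in this order (a step that is already met when the one before it is completed fails the run):
1. the window is slid open (0.09 m or more) (value of joint window above 0.09 m), for 0.2 s.
2. every form present is seated in a pocket ((distance between form0 and pocket0 below 0.005 m or distance between form0 and pocket1 below 0.005 m or distance between form0 and pocket2 below 0.005 m or distance between form0 and pocket3 below 0.005 m) and angle between each of form0, form1, form2, form3's own z axis and vertical below 0.06 rad and angle between the x axis of each of form0, form1, form2, form3 and the x axis of case, either way round below 0.09 rad and (distance between form1 and pocket0 below 0.005 m or distance between form1 and pocket1 below 0.005 m or distance between form1 and pocket2 below 0.005 m or distance between form1 and pocket3 below 0.005 m) and (distance between form2 and pocket0 below 0.005 m or distance between form2 and pocket1 below 0.005 m or distance between form2 and pocket2 below 0.005 m or distance between form2 and pocket3 below 0.005 m) and (distance between form3 and pocket0 below 0.005 m or distance between form3 and pocket1 below 0.005 m or distance between form3 and pocket2 below 0.005 m or distance between form3 and pocket3 below 0.005 m)), for 0.2 s.
3. the window is shut over the seated forms (all of step 2 and value of joint window below 0.006 m), for 0.2 s.
At the end, for the whole second after the job is handed in: Every form present is within 5 mm of a pocket's floor point, flat (tilt under 0.06 rad) and square to the case (within 0.09 rad); the window is shut to within 6 mm; the press hangs at rest on the peg by its eye, upright within 0.3 rad, borne by the stand (all of step 3 and x of press_eye in the frame of stand between -0.047 and 0.038 m and y of press_eye in the frame of stand between -0.02 and 0.02 m and z of press_eye in the frame of stand between 0.132 and 0.158 m and angle between press's own z axis and vertical below 0.3 rad and contact force between press and stand above 0.8 N and linear speed of press below 0.03 m/s); the robot touches nothing.
It fails at once if the mug is moved more than 3 cm (distance of mug from where it was at the start of the episode above 0.03 m).
It fails at once if the cork coaster is moved more than 3 cm (distance of coaster from where it was at the start of the episode above 0.03 m).
Of form0, form1, form2, form3 only 3 to 4 are there at a start; the rules pass over those that are not, and their reading is None.
At some moment in a run one of form0, form1, form2, form3 may be knocked a few centimetres aside while the robot is not near it.
It also fails if it takes over 200 s, if anything falls off the work surface, if the arm or the gripper's body presses on something with over 40 N, if the wrist force passes 120 N, or if a joint passes its speed limit or range.

ROBOT

A 7-joint arm with a two-finger parallel gripper is mounted at the origin on the work surface. World frame = base frame: x ahead of the robot, y to its left, z up, the work surface at z = 0. Lengths are in m, angles in rad, forces in N, time in s.
With the tool pointing down it reaches from about 0.4 to 0.85 m from the base axis. Payload 10.4 kg.
Tool frame: the origin (TCP) lies at the very end of the fingers, on their centre line; the grasp point (between the pads) lies r.pinch_z behind it (r.pinch_z is the distance from the TCP to the grasp point, in m); z points along the fingers, x is the direction in which the jaws open and shut, and the axes are right-handed (so a half turn about z gives the same grasp; the last joint's range is limited). The gripper opens to 87 mm and grips with 3 to 60 N. Pads are 19 mm wide; open, the fingers measure 117 mm over their backs; the gripper's body (75 mm by 190 mm) begins 51 mm behind the grasp point.
Start: joints at [-1.286, 0.332, -0.065, 1.46, 0.022, 1.35, -0.088], TCP at [0.189, 0.596, 0.223] pointing down, gripper open.
Joint ranges: [-2.6, 2.6], [-0.5, 2.12], [-1.47, 1.34], [0.16, 2.42], [-1.27, 4.41], [0.06, 2.06], [-2.6, 2.6]. Speed limits (rad/s): [2.22, 2.22, 2.79, 2.79, 3.14, 3.14, 3.14].

INTERFACE

Orientations are given as a unit quaternion [x, y, z, w].
In Python, from bench import r gives the robot as it stands.
- The arm moves only by the tool carry_out, never from a script. Its argument "increments" is text: rows parted by semicolons, each of 7 numbers parted by spaces: the turn, a rotation vector about the tool's x, y, z in degrees, then the shift along the tool's x, y, z in m, then the finger opening in m, from 0 to 0.087. A call has exactly 5 rows; each row is the pose to reach, as a shift and turn from the pose measured when the call began, along the tool's axes at that moment; what a row does not reach only later rows make up. A row lasts 1/8 s, in which the tool goes at most 62.5 mm and 10.7 degrees, less where a joint would pass 70% of its speed; a pose out of reach is approached as far as the arm can. A call with a gripper value outside its range is refused whole. The fingers move at their own pace and stop on an object; "squeeze" is the grip in N (left out, the last holds). Time passes only in rows, so rows that repeat a pose let the fingers close, or fill a call up. It gives the time, the measured TCP pose, the force and the opening at its end, in the units of the state.
- r.read_state(): the state, without advancing time (a new reading comes with each control period).
- r.camera(name): name is "scene" or "top" or "wrist"; returns (picture, depth): 480x640x3 uint8, blue, green, red; 480x640 float32, m along the optical axis (not along the pixel's ray), 0 where there is no reading.
- r.camera_model(name): a dict with "K" (3x3 intrinsics, pixels), "extrinsics" (4x4, takes a point from camera to world coordinates). Camera axes: x right, y down, z forward; pixel columns grow to the right and rows downward; lengths in m; the calibration is good to about 2 mm. A picture is of the moment at which its call begins: read the wrist's pose just before it. camera_model takes no time and is no camera call; for the wrist camera it gives the pose at the moment of the call.
- r.close_job(): hands the job in, once; it reports no verdict.
The state is a dict: "time": time; "joint_positions": joint angles; "joint_vel": joint speeds; "joint_torque": joint torques, N m; "ee_pos": TCP position; "eef_rot": TCP orientation; "ft_force": force on the tool from outside, world axes, zero at the start; "torque": the same for the moment, N m; "width": finger opening in m.
Only numpy, scipy, OpenCV 4.12 (cv2) and the standard library are available. Lean on these libraries where they do the work, as an engineer would, in place of code of your own. Each camera call takes 0.05 s, during which the arm holds its last target.

## Working session

There is one attempt and no reset: what is moved stays moved. The work goes in short steps, Python scripts to look and compute and a tool call to move; the robot and the scene stay as the last step left them, time stands still between calls to the robot, and variables do not carry over. Pictures are saved under pics/ and viewed, and the job is handed in when it is done.

Besides the shell and the picture viewer there is one more tool, called after ">>>" in YAML: its name, and indented under it one key for each argument. carry_out: Moves the arm, as the interface text tells. Its arguments: {"type":"object","properties":{"increments":{"type":"string"},"squeeze":{"type":"number"}},"required":["increments"]}

```bash
ls -la; mkdir -p pics; python3 - <<'E'
from bench import r
import cv2,numpy as np
print(r.read_state()); print(r.pinch_z)
for n in ["scene","top","wrist"]:
    im,d=r.camera(n); cv2.imwrite(f"pics/{n}0.png",im); np.save(f"pics/{n}0.npy",d)
    m=r.camera_model(n); print(n,m)
E
```

```text
total 12
drwxr-xr-x  3 agent agent 4096 Dec  6 11:18 .
drwxr-xr-x 23 root  root  4096 Dec  6 11:18 ..
drwxr-xr-x  2 agent agent 4096 Dec  6 11:18 pics
{'time': 0.0, 'joint_positions': array([-1.28558427,  0.3328798 , -0.06468964,  1.46095032,  0.02158037,
        1.34988573, -0.08853475]), 'joint_vel': array([ 3.94289228e-05,  1.92766852e-03,  2.39927510e-04, -1.13017845e-03,
        1.31601545e-04,  7.95323222e-04, -2.18457023e-03]), 'joint_torque': array([ 1.67696521e-04, -6.23273849e+01,  2.45356921e-02, -3.89875531e+01,
       -6.14633015e-02,  3.97558033e-02,  1.13331339e-04]), 'ee_pos': array([0.18924644, 0.59525256, 0.22174465]), 'eef_rot': array([ 8.07155493e-01,  5.90338462e-01, -5.61374578e-04,  4.41744117e-04]), 'ft_force': array([-1.10719416, -0.83371491,  0.62266858]), 'torque': array([ 0.00856569, -0.00329477,  0.03432761]), 'width': 0.08683848266318919}
0.0187
scene {'K': array([[470.64246128,   0.        , 319.97942337],
       [  0.        , 470.64246128, 243.39794221],
       [  0.        ,   0.        ,   1.        ]]), 'extrinsics': array([[-0.18164092,  0.7099715
[... 366 characters left out ...]
.        ]]), 'extrinsics': array([[-0.01883849, -0.99233243,  0.12215345,  0.40379712],
       [-0.99976297,  0.02002996,  0.00853312, -0.00287546],
       [-0.01091442, -0.12196374, -0.99247454,  1.18575047],
       [ 0.        ,  0.        ,  0.        ,  1.        ]])}
wrist {'K': array([[353.94665677,   0.        , 319.64619443],
       [  0.        , 353.94665677, 241.67917562],
       [  0.        ,   0.        ,   1.        ]]), 'extrinsics': array([[ 0.30230402,  0.92231866,  0.24070848,  0.12603699],
       [ 0.9532093 , -0.29195641, -0.0784441 ,  0.61634368],
       [-0.00207407,  0.25315953, -0.96742232,  0.38412427],
       [ 0.        ,  0.        ,  0.        ,  1.        ]])}
```

View pics/top0.png

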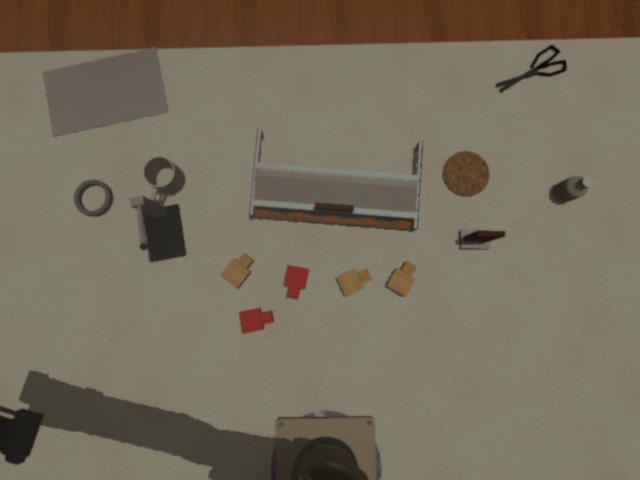

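View pics/scene0.png

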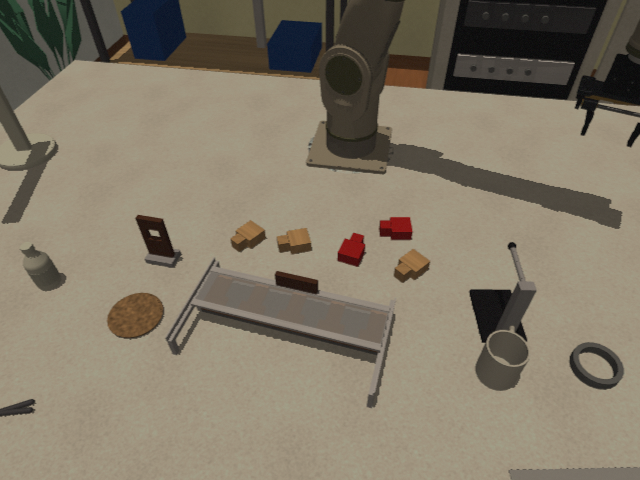

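View pics/wrist0.png

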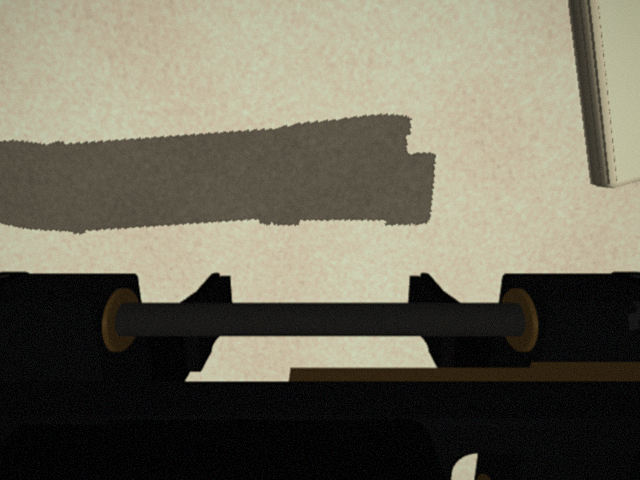

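Top view: three plain wooden forms at about (237,270), (353,281) and (402,280). Red look-alikes, not meant, are at (295,280) and (255,320). The case is at (335,195) with its dark handle at (333,208). The press is at (480,238); the bottle at (570,188) is not it. The stand is the black base at (165,232) with its ball tip at (143,247). The mug is at (160,172), the coaster at (466,173), and a grey ring at (93,197) is unrelated.

```bash
cat > h.py <<'E'
from bench import r
import cv2,numpy as np
from scipy.spatial.transform import Rotation as R
def cloud(n):
    im,d=r.camera(n); m=r.camera_model(n); return im,d,world(d,m),m
def world(d,m):
    K=m["K"];E=m["extrinsics"];v,u=np.mgrid[:480,:640]
    p=np.stack([(u-K[0,2])/K[0,0]*d,(v-K[1,2])/K[1,1]*d,d],-1)
    return p@E[:3,:3].T+E[:3,3]
def ray(uv,m,z):
    K=m["K"];E=m["extrinsics"];uv=np.atleast_2d(uv).astype(float)
    d=np.c_[(uv-[K[0,2],K[1,2]])/[K[0,0],K[1,1]],np.ones(len(uv))]@E[:3,:3].T
    return (E[:3,3]+d*((z-E[2,3])/d[:,2])[:,None])
def proj(p,m):
    K=m["K"];E=m["extrinsics"];q=(np.atleast_2d(p)-E[:3,3])@E[:3,:3];return (q[:,:2]/q[:,2:])*[K[0,0],K[1,1]]+[K[0,2],K[1,2]]
def move(pos,yaw,tilt=None):
    """tool-frame shift & turn (deg) to TCP pos with tool x at yaw deg, pointing down"""
    s=r.read_state();q=R.from_quat(s["eef_rot"]);a=np.radians(yaw)
    X=np.array([np.cos(a),np.sin(a),0]);Z=np.array([0,0,-1.]);T=R.from_matrix(np.c_[X,np.cross(Z,X),Z])
    sh=q.inv().apply(np.array(pos)-s["ee_pos"]);rv=(q.inv()*T).as_rotvec(degrees=True)
    print("t",round(s["time"],2),"at",s["ee_pos"].round(4),"yaw",np.degrees(np.arctan2(*q.apply([1,0,0])[[1,0]])).round(2),"F",s["ft_force"].round(1),"w",round(s["width"],4))
    print("turn",rv.round(2),"shift",sh.round(4),"n",max(np.abs(sh).max()/.0625,np.linalg.norm(sh)/.0625,np.linalg.norm(rv)/10.7).round(2))
E
python3 - <<'E'
from h import *
im=cv2.imread("pics/top0.png");d=np.load("pics/top0.npy");m=r.camera_model("top");P=world(d,m)
hsv=cv2.cvtColor(im,cv2.COLOR_BGR2HSV)
for uv in [(237,270),(353,281),(402,280),(295,280),(333,208),(333,222),(143,247),(135,201),(160,240),(470,233),(475,245),(490,236),(260,132),(420,145),(255,212),(417,226)]:
    print(uv,hsv[uv[1],uv[0]],P[uv[1],uv[0]].round(3))
# lower forms
mask=cv2.inRange(hsv,(8,100,100),(22,255,255))
n,l,s,c=cv2.connectedComponentsWithStats(mask)
for i in range(1,n):
    if s[i,4]>40: print(i,s[i],c[i])
big=cv2.resize(im[120:330,210:430],None,fx=3.6,fy=2.8*0+3.6*0.75,interpolation=cv2.INTER_CUBIC)
cv2.imwrite("pics/crop_top.png",cv2.resize(im[120:330,220:430],(790,590)))
sc=cv2.imread("pics/scene0.png");cv2.imwrite("pics/crop_sc.png",np.hstack([cv2.resize(sc[200:290,120:210],(400,400)),cv2.resize(sc[230:390,470:630],(400,400))]))
E
```

```text
(237, 270) [ 17 131 130] [0.462 0.201 0.032]
(353, 281) [ 18 131 130] [ 0.43  -0.075  0.031]
(402, 280) [ 18 133 130] [ 0.43  -0.191  0.028]
(295, 280) [  3 177 125] [0.435 0.063 0.032]
(333, 208) [ 12 109  54] [ 0.597 -0.03   0.089]
(333, 222) [ 11 145  88] [ 0.574 -0.031  0.02 ]
(143, 247) [23 55 42] [0.507 0.376 0.169]
(135, 201) [ 16  36 106] [0.607 0.396 0.169]
(160, 240) [23 52 39] [0.54  0.394 0.011]
(470, 233) [15 45 79] [ 0.534 -0.343  0.078]
(475, 245) [ 12  35 110] [ 0.511 -0.372  0.021]
(490, 236) [  9 138  35] [ 0.521 -0.372  0.127]
(260, 132) [ 18  34 113] [0.795 0.142 0.05 ]
(420, 145) [ 30  20 127] [ 0.755 -0.245  0.046]
(255, 212) [ 12 127  88] [0.602 0.159 0.024]
(417, 226) [40 16 98] [ 0.556 -0.228  0.053]
51 [221 254  31  34 550] [236.86       270.44363636]
52 [387 262  29  34 561] [402.18538324 278.95187166]
55 [337 269  34  27 556] [352.75899281 280.7176259 ]
```

View pics/crop_top.png

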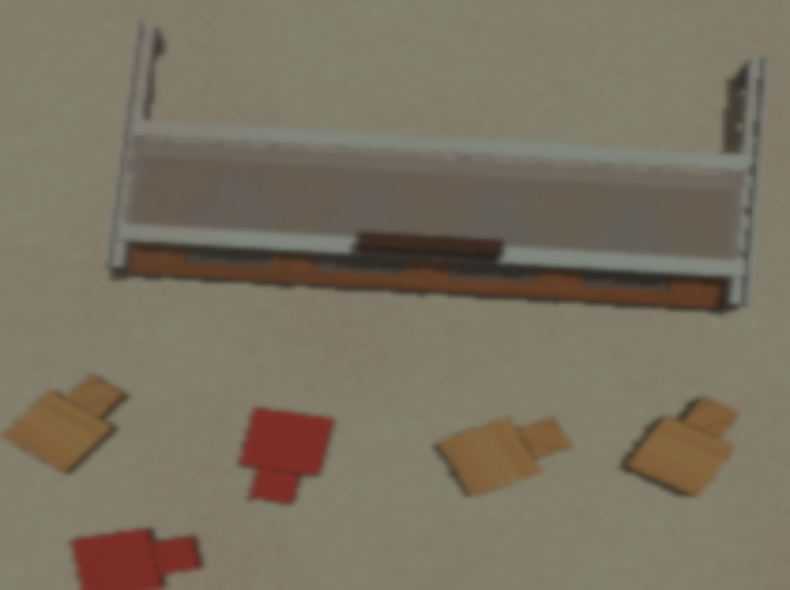

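View pics/crop_sc.png

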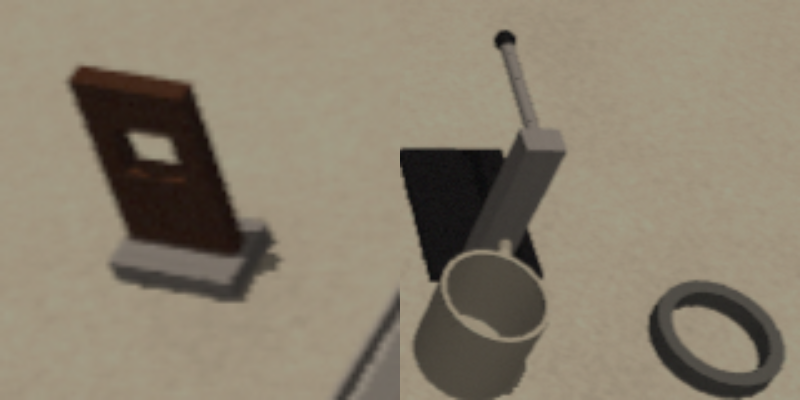

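```bash
python3 - <<'E'
from h import *
for n in ["top","scene"]:
    im=cv2.imread(f"pics/{n}0.png");d=np.load(f"pics/{n}0.npy");m=r.camera_model(n);P=world(d,m)
    hsv=cv2.cvtColor(im,cv2.COLOR_BGR2HSV)
    x,y,z=P[...,0],P[...,1],P[...,2]
    def box(mask,name,zz):
        mask=mask.astype(np.uint8)
        v,u=np.nonzero(mask)
        if len(u)<5: print(name,"none");return
        p=P[mask>0]
        w=ray(np.c_[u,v],m,zz)[:,:2]
        (c,s,a)=cv2.minAreaRect(w.astype(np.float32)*1000)
        print(n,name,len(u),"rect c",np.round(c,1),np.round(s,1),round(a,1),"mean cloud",p.mean(0).round(4))
    reg=(x>0.5)&(x<0.85)&(y>-.3)&(y<.25)
    dark=(hsv[...,0]<20)&(hsv[...,1]>70)
    box(reg&(z>.082)&(z<.1)&(abs(y+.03)<.08)&dark,"handle",.092)
    wl=reg&(z>.042)&(z<.06)
    box(wl,"window+walls",.052)
    box((z>.12)&(z<.14)&(y<-.28)&(y>-.5)&(x<.62)&(x>.4),"presstop",.130)
    box((z>.009)&(z<.022)&(y<-.28)&(y>-.46)&(x<.58)&(x>.45)&(hsv[...,1]<60)&(hsv[...,2]>70),"pressfoot",.016)
    box((z>.158)&(z<.18)&(y>.28)&(y<.5)&(x<.65)&(x>.56),"post",.166)
    box((z>.14)&(z<.18)&(y>.28)&(y<.5)&(x<.515)&(x>.45),"ball",.163)
    box((z>.14)&(z<.18)&(y>.28)&(y<.5)&(x<.58)&(x>.525),"peg",.163)
    box((z>.005)&(z<.02)&(y>.25)&(y<.55)&(x<.7)&(x>.4)&(hsv[...,2]<60),"base",.012)
E
```

```text
top handle 209 rect c [599.6 -32. ] [83.1 13.9] 85.6 mean cloud [ 0.5997 -0.0318  0.0921]
top window+walls 6966 rect c [678.4 -39.7] [408.1 216.4] 84.2 mean cloud [ 0.6506 -0.0372  0.0561]
top presstop 174 rect c [ 525.8 -371.2] [61.5 11. ] 88.8 mean cloud [ 0.5258 -0.3712  0.1299]
top pressfoot 227 rect c [ 530.  -392.3] [ 59.8 115. ] 12.3 mean cloud [ 0.5203 -0.3686  0.0166]
top post 216 rect c [589.6 392.5] [57.3 30.2] 1.6 mean cloud [0.597  0.3918 0.1645]
top ball 40 rect c [508.9 378.7] [13.2 10.7] 88.9 mean cloud [0.5086 0.3764 0.169 ]
top peg 126 rect c [552.3 384.4] [56.1 10.4] 7.8 mean cloud [0.5529 0.3843 0.1634]
top base 1765 rect c [581. 442.] [219.  178.9] 88.8 mean cloud [0.5569 0.3885 0.0125]
scene handle 317 rect c [607.7 -31.9] [89.9 20.5] 84.1 mean cloud [ 0.6053 -0.0315  0.09  ]
scene window+walls 9236 rect c [679.4 -43.7] [410.2 225.9] 84.2 mean cloud [ 0.6578 -0.0342  0.0559]
scene presstop 202 rect c [ 534.1 -371.1] [68.3 24.4] 87.0 mean cloud [ 0.5309 -0.3729  0.1283]
scene pressfoot 205 rect c [ 529.8 -373.9] [72.2 45.9] 89.7 mean cloud [ 0.5403 -0.3721  0.0165]
scene post 279 rect c [594.7 388.9] [65.4 31.3] 8.8 mean cloud [0.6013 0.3904 0.1634]
scene ball 30 rect c [508.  375.4] [12.4 19. ] 29.6 mean cloud [0.5113 0.3751 0.1671]
scene peg 140 rect c [554.3 382.1] [60.4 10.9] 7.1 mean cloud [0.5536 0.3823 0.1625]
scene base 1584 rect c [584.8 446.6] [265.4 155. ] 72.0 mean cloud [0.568  0.392  0.0116]
```

Case yaw is about −5.8°. The window already stands about 20 mm open, because the track rectangle puts the case centre near (0.624, −0.034). There are three forms, and the close crop confirms the choice of forms, press and stand. I'll go to the handle first.

```bash
python3 - <<'E'
from h import *
move([.5,-.025,.25],84.2)
E
```

```text
t 0.15 at [0.1892 0.5953 0.2219] yaw 72.37 F [-0.4 -0.6 -0.3] w 0.0873
turn [-1.000e-02  6.000e-02 -1.183e+01] shift [-0.4971  0.4841 -0.0275] n 11.11
```

>>> carry_out:
  increments: "0 0 -2.4 -0.05 0.05 -0.0055 0; 0 0 -4.8 -0.1 0.1 -0.011 0; 0 0 -7 -0.15 0.145 -0.0165 0; 0 0 -9 -0.19 0.185 -0.022 0; 0 0 -11.8 -0.235 0.23 -0.0275 0"
  squeeze: 20

```text
time: 0.78
ee_pos: [0.3298, 0.3154, 0.2483]
eef_rot: [0.742, 0.671, -0.0, 0.0]
ft_force: [0.3, 1.2, 0.1]
width: 0.045
```

```bash
python3 - <<'E'
from h import *
move([.5,-.025,.25],84.2)
E
```

```text
t 0.78 at [0.3298 0.3154 0.2483] yaw 84.25 F [0.3 1.2 0.1] w 0.045
turn [-0.01  0.04  0.05] shift [-0.3216  0.2035 -0.0015] n 6.09
```

>>> carry_out:
  increments: "0 0 0 -0.05 0.035 0 0; 0 0 0 -0.1 0.07 0 0; 0 0 0 -0.15 0.1 0 0; 0 0 0 -0.2 0.135 0 0; 0 0 0 -0.25 0.165 0 0"

```text
time: 1.4
ee_pos: [0.4695, 0.0481, 0.2485]
eef_rot: [0.742, 0.671, -0.0, 0.0]
ft_force: [0.7, -0.1, 0.3]
width: 0.0016
```

```bash
python3 - <<'E'
from h import *
move([.55,-.027,.20],84.2)
E
```

```text
t 1.4 at [0.4695 0.0481 0.2485] yaw 84.24 F [ 0.7 -0.1  0.3] w 0.0016
turn [0.01 0.02 0.04] shift [-0.0667  0.0876  0.0486] n 1.93
```

>>> carry_out:
  increments: "0 0 0 -0.035 0.045 0.02 0; 0 0 0 -0.066 0.088 0.048 0; 0 0 0 -0.066 0.088 0.1 0; 0 0 0 -0.066 0.088 0.15 0; 0 0 0 -0.066 0.088 0.179 0"

```text
time: 2.02
ee_pos: [0.549, -0.0266, 0.0668]
eef_rot: [0.742, 0.671, -0.001, -0.001]
ft_force: [-0.3, -0.5, 0.6]
width: 0.0002
```

```bash
python3 - <<'E'
from h import *
move([.552,-.027,.068],84.2)
im,d=r.camera("wrist");cv2.imwrite("pics/w1.png",im)
im,d=r.camera("scene");cv2.imwrite("pics/s1.png",im)
E
```

```text
t 2.02 at [ 0.549  -0.0266  0.0668] yaw 84.23 F [-0.3 -0.5  0.6] w 0.0002
turn [-0.17  0.08  0.03] shift [-0.0001  0.0031 -0.0012] n 0.05
```

View pics/w1.png

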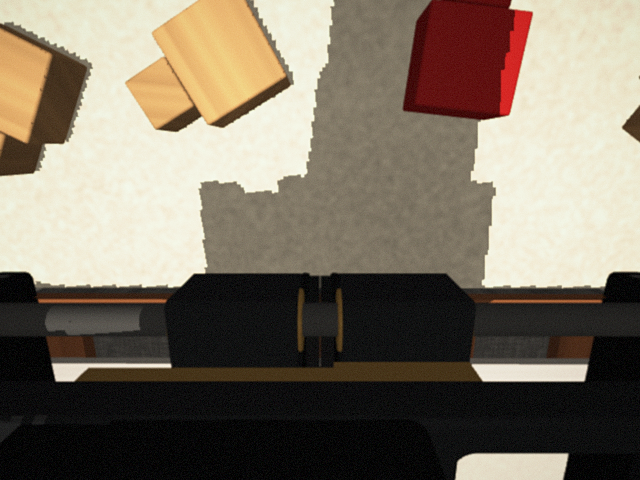

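View pics/s1.png

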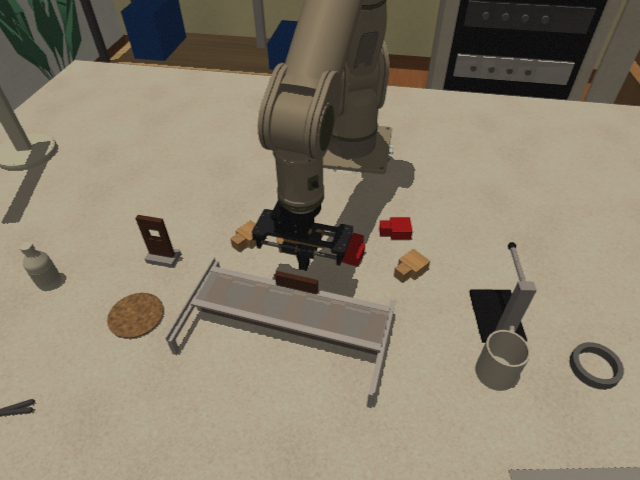

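Wrist view shows the closed fingers in front of the handle, clear of the forms (one at (225,70), red one at (470,60)). The scene view agrees. Now push the window open along tool y.

>>> carry_out:
  increments: "0 0 0 0 0.022 0 0; 0 0 0 0 0.044 0 0; 0 0 0 0 0.062 0 0; 0 0 0 0 0.08 0 0; 0 0 0 0 0.095 0 0"

```text
time: 2.75
ee_pos: [0.6434, -0.0359, 0.0675]
eef_rot: [0.742, 0.671, -0.002, -0.001]
ft_force: [-2.7, 0.1, 2.2]
width: 0.0005
```

>>> carry_out:
  increments: "0 0 0 0 0.01 0 0; 0 0 0 0 0.02 0 0; 0 0 0 0 0.026 0 0; 0 0 0 0 0.03 0 0; 0 0 0 0 0.033 0 0"

```text
time: 3.38
ee_pos: [0.6672, -0.0382, 0.0678]
eef_rot: [0.742, 0.671, -0.009, -0.01]
ft_force: [-64.5, 8.6, 47.8]
width: 0.0004
```

The hard stop is reached, with high force. Back off at once.

>>> carry_out:
  increments: "0 0 0 0 -0.02 0 0; 0 0 0 0 -0.04 0 0; 0 0 0 0 -0.08 -0.05 0; 0 0 0 0 -0.13 -0.1 0; 0 0 0 0 -0.18 -0.15 0"

```text
time: 4.0
ee_pos: [0.5035, -0.0217, 0.2111]
eef_rot: [0.742, 0.67, -0.008, -0.009]
ft_force: [-0.4, 0.7, 1.6]
width: 0.0007
```

```bash
python3 - <<'E'
from h import *
move([.45,-.03,.28],84.2)
im,d=r.camera("wrist");cv2.imwrite("pics/w2.png",im)
im,d=r.camera("top");cv2.imwrite("pics/t2.png",im);np.save("pics/t2.npy",d)
im,d=r.camera("scene");cv2.imwrite("pics/s2.png",im);np.save("pics/s2.npy",d)
E
```

```text
t 4.0 at [ 0.5035 -0.0217  0.2111] yaw 84.22 F [-0.4  0.7  1.6] w 0.0007
turn [-1.43 -0.04  0.02] shift [-0.0135 -0.0541 -0.0675] n 1.4
```

View pics/t2.png

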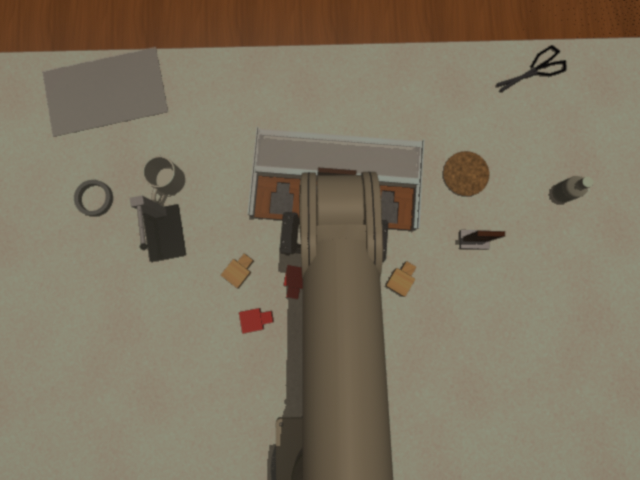

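View pics/w2.png

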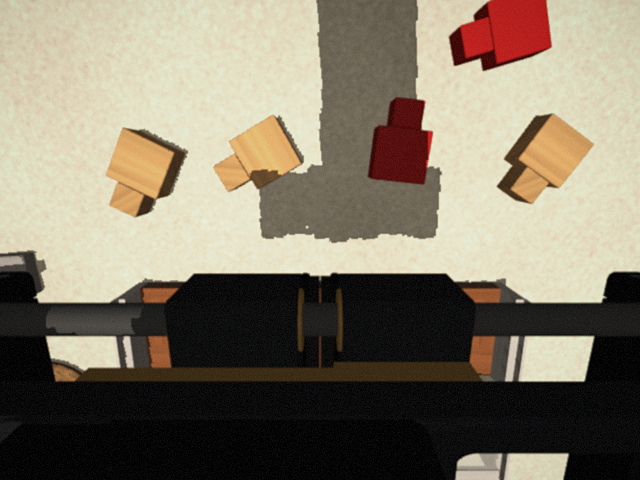

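View pics/s2.png

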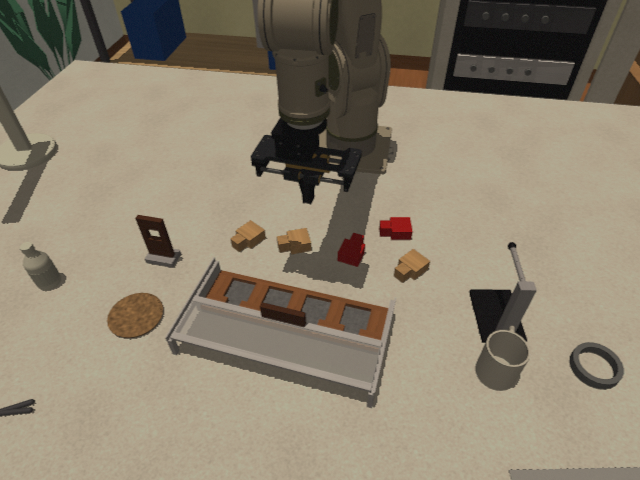

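Top view: window fully open (handle now at (337,172)) and the pockets exposed. The wrist view shows the forms at (145,170), (258,155) and (548,155). Now measure the forms from the wrist view and move beyond the case to look at the pockets.

```bash
cat >> h.py <<'E'
def forms(im,d,m,zt=.03,col=((8,60,60),(25,255,255)),tol=.004,red=False,minA=150,reg=None):
    hsv=cv2.cvtColor(im,cv2.COLOR_BGR2HSV);P=world(d,m)
    k=cv2.inRange(hsv,*col)>0
    k&=(abs(P[...,2]-zt)<tol)
    if reg is not None: k&=(P[...,0]>reg[0])&(P[...,0]<reg[1])&(P[...,1]>reg[2])&(P[...,1]<reg[3])
    k=cv2.morphologyEx(k.astype(np.uint8),cv2.MORPH_OPEN,np.ones((3,3),np.uint8))
    n,l,s,c=cv2.connectedComponentsWithStats(k);out=[]
    for i in range(1,n):
        if s[i,4]<minA: continue
        q=(l==i)
        cs,_=cv2.findContours(q.astype(np.uint8),cv2.RETR_EXTERNAL,cv2.CHAIN_APPROX_NONE)
        v,u=np.nonzero(q);w=ray(np.c_[u,v],m,zt)[:,:2]
        # area weights ~uniform locally; PCA
        g=w.mean(0);C=np.cov((w-g).T);e,V=np.linalg.eigh(C);a=V[:,1]
        t=(w-g)@a
        if (t**3).mean()<0: a=-a;t=-t
        b=np.array([-a[1],a[0]]);sd=(w-g)@b
        # refine by sides of wide part: median extents
        cen=g+a*0.0047
        pc=proj(np.r_[g,zt],m)[0]
        out.append((cen,np.degrees(np.arctan2(a[1],a[0])),[t.max()-t.min(),sd.max()-sd.min()],(t.max()+t.min())/2,(sd.max()+sd.min())/2))
        print("form c",cen.round(4),"yaw",out[-1][1].round(1),"ext",np.round(out[-1][2],4),"mid-t,s",round(out[-1][3],4),round(out[-1][4],4),"px",pc.round(0),s[i,4])
    return out
E
python3 - <<'E'
from h import *
m=r.camera_model("wrist");im,d=r.camera("wrist")
forms(im,d,m)
print("top0");forms(cv2.imread("pics/top0.png"),np.load("pics/top0.npy"),r.camera_model("top"),tol=.008)
print("scene");forms(cv2.imread("pics/scene0.png"),np.load("pics/scene0.npy"),r.camera_model("scene"),tol=.004)
move([.70,-.04,.30],84.2)
E
```

```text
form c [0.4663 0.198 ] yaw -38.9 ext [0.0764 0.0534] mid-t,s 0.0053 0.0001 px [546. 156.] 3841
form c [ 0.4352 -0.078 ] yaw -65.7 ext [0.0759 0.0518] mid-t,s 0.0052 0.0004 px [257. 154.] 3743
form c [ 0.4392 -0.1928] yaw -31.9 ext [0.0761 0.0532] mid-t,s 0.0054 0.0003 px [136. 168.] 3762
top0
form c [0.464  0.1988] yaw -38.1 ext [0.0763 0.0538] mid-t,s 0.0048 -0.0001 px [237. 271.] 596
form c [ 0.4366 -0.1938] yaw -32.8 ext [0.0765 0.0526] mid-t,s 0.0046 0.0 px [402. 279.] 598
form c [ 0.4324 -0.0787] yaw -66.4 ext [0.076  0.0518] mid-t,s 0.0047 0.0004 px [353. 281.] 578
scene
form c [ 0.4415 -0.1956] yaw -32.8 ext [0.0781 0.0555] mid-t,s 0.0042 0.0001 px [246. 232.] 437
form c [ 0.437  -0.0809] yaw -66.5 ext [0.0755 0.0542] mid-t,s 0.0034 -0.0006 px [294. 238.] 423
form c [0.4691 0.1977] yaw -37.2 ext [0.0789 0.0542] mid-t,s 0.0047 -0.0001 px [411. 262.] 508
t 4.2 at [ 0.5049 -0.0214  0.211 ] yaw 84.25 F [-0.6 -0.1 -0.2] w 0.0006
turn [-1.29 -0.18  0.06] shift [ 0.0013  0.1939 -0.0934] n 3.44
```

>>> carry_out:
  increments: "-0.5 0 0 0 0.02 -0.05 0.04; -1 0 0 0 0.065 -0.08 0.08; -1.3 0 0 0.001 0.12 -0.093 0.087; -1.3 0 0 0.001 0.17 -0.093 0.087; -1.3 0 0 0.001 0.194 -0.093 0.087"

```text
time: 4.82
ee_pos: [0.7023, -0.0403, 0.2957]
eef_rot: [0.741, 0.671, -0.001, -0.002]
ft_force: [-0.4, 0.2, 0.5]
width: 0.0425
```

```bash
python3 - <<'E'
from h import *
move([.70,-.04,.30],84.2)
m=r.camera_model("wrist");im,d=r.camera("wrist");cv2.imwrite("pics/w3.png",im);np.save("pics/w3.npy",d);np.savez("pics/w3m.npz",**m)
E
```

```text
t 4.83 at [ 0.7023 -0.0403  0.2957] yaw 84.29 F [-0.4  0.2  0.5] w 0.0425
turn [-0.21 -0.06  0.09] shift [ 0.0001 -0.0024 -0.0043] n 0.08
```

View pics/w3.png

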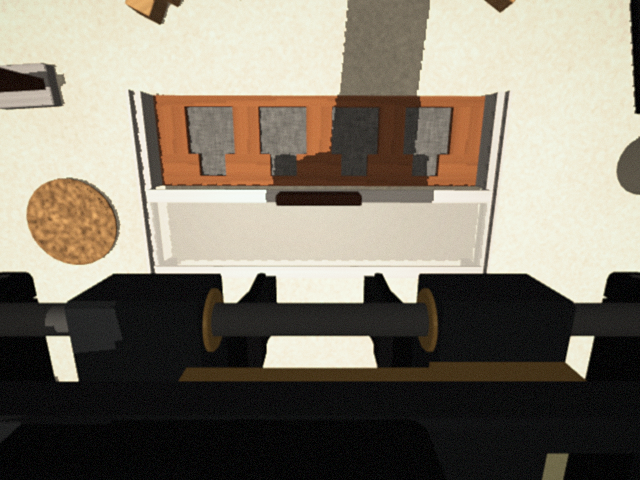

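```bash
python3 - <<'E'
from h import *
im=cv2.imread("pics/w3.png");cv2.imwrite("pics/w3c.png",cv2.resize(im[85:210,125:515],(800,256),interpolation=cv2.INTER_CUBIC)) 
d=np.load("pics/w3.npy");m=dict(np.load("pics/w3m.npz"));P=world(d,m);print(m["extrinsics"][:3,3])
hsv=cv2.cvtColor(im,cv2.COLOR_BGR2HSV)
for v in (120,130,165): print([tuple(hsv[v,u])+(round(float(P[v,u,2]),3),) for u in range(172,260,4)])
E
```

```text
[ 0.63674062 -0.03377665  0.45806734]
[(np.uint8(12), np.uint8(168), np.uint8(182), 0.021), (np.uint8(12), np.uint8(164), np.uint8(184), 0.02), (np.uint8(12), np.uint8(172), np.uint8(182), 0.022), (np.uint8(11), np.uint8(165), np.uint8(184), 0.021), (np.uint8(15), np.uint8(67), np.uint8(61), 0.009), (np.uint8(15), np.uint8(27), np.uint8(132), 0.01), (np.uint8(16), np.uint8(32), np.uint8(134), 0.011), (np.uint8(18), np.uint8(29), np.uint8(131), 0.009), (np.uint8(18), np.uint8(42), np.uint8(121), 0.011), (np.uint8(14), np.uint8(32), np.uint8(137), 0.011), (np.uint8(21), np.uint8(33), np.uint8(123), 0.01), (np.uint8(16), np.uint8(32), np.uint8(135), 0.01), (np.uint8(20), np.uint8(34), np.uint8(135), 0.01), (np.uint8(17), np.uint8(39), np.uint8(130), 0.009), (np.uint8(16), np.uint8(32), np.uint8(136), 0.011), (np.uint8(13), np.uint8(51), np.uint8(135), 0.01), (np.uint8(12), np.uint8(164), np.uint8(185), 0.019), (np.uint8(11), np.uint8(164), np.uint8(198), 0.021), (np.uint8(11), np.uint8(165), np.uint8(196), 0.021), (np.uint8(11), np.uint8(173), np.uint8(180), 0.019), (np.uint8(11), np.ui
[... 1672 characters left out ...]
6), np.uint8(129), 0.008), (np.uint8(18), np.uint8(32), np.uint8(135), 0.01), (np.uint8(20), np.uint8(27), np.uint8(143), 0.01), (np.uint8(19), np.uint8(27), np.uint8(133), 0.01), (np.uint8(19), np.uint8(31), np.uint8(131), 0.01), (np.uint8(12), np.uint8(43), np.uint8(132), 0.01), (np.uint8(11), np.uint8(162), np.uint8(203), 0.02), (np.uint8(11), np.uint8(163), np.uint8(197), 0.02), (np.uint8(12), np.uint8(167), np.uint8(200), 0.019), (np.uint8(11), np.uint8(163), np.uint8(200), 0.02), (np.uint8(12), np.uint8(167), np.uint8(198), 0.021), (np.uint8(11), np.uint8(165), np.uint8(199), 0.02), (np.uint8(11), np.uint8(161), np.uint8(199), 0.02), (np.uint8(12), np.uint8(166), np.uint8(193), 0.018)]
```

View pics/w3c.png

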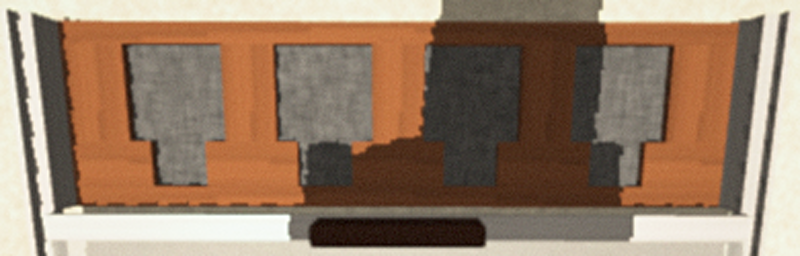

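```bash
python3 - <<'E'
from h import *
im=cv2.imread("pics/w3.png");d=np.load("pics/w3.npy");m=dict(np.load("pics/w3m.npz"));P=world(d,m);cam=m["extrinsics"][:3,3]
hsv=cv2.cvtColor(im,cv2.COLOR_BGR2HSV)
k=((hsv[...,1]<90)&(P[...,2]<.015)&(P[...,2]>.004)).astype(np.uint8)
k[:100]=0;k[190:]=0;k[:,:165]=0;k[:,470:]=0
k=cv2.morphologyEx(k,cv2.MORPH_CLOSE,np.ones((3,3)));k=cv2.morphologyEx(k,cv2.MORPH_OPEN,np.ones((3,3)))
n,l,s,c=cv2.connectedComponentsWithStats(k)
idx=[i for i in range(1,n) if s[i,4]>400]; idx.sort(key=lambda i:c[i][0])
yaw=np.radians(-5.8)
for it in range(2):
    ax=np.array([np.cos(yaw),np.sin(yaw)]);ay=np.array([-ax[1],ax[0]]);C=[]
    for i in idx:
        cs,_=cv2.findContours((l==i).astype(np.uint8),cv2.RETR_EXTERNAL,cv2.CHAIN_APPROX_NONE)
        v,u=np.nonzero(l==i)
        uv=np.c_[u,v]
        W={z:ray(uv,m,z)[:,:2] for z in (.01,.02)}
        def ext(axis,sel=None):
            # per-row extents: lo/hi medians; occluded edge uses z=.02
            r=[]
            ctr=W[.01].mean(0);cs_=cam[:2]@axis;cc=ctr@axis
            t1=W[.01]@axis;t2=W[.02]@axis
            oth=np.array([-axis[1],axis[0]]);o=(W[.01]@oth)
            bins=np.round(o/.0012);lo=[];hi=[]
            for b in np.unique(bins):
                q=bins==b
                lo.append((t1[q].min(),t2[q].min(),b*.0012));hi.append((t1[q].max(),t2[q].max(),b*.0012))
            lo=np.array(lo);hi=np.array(hi);wd=hi[:,0]-lo[:,0]
            L=wd>wd.max()*.93
            a=np.median(lo[L],0);b=np.median(hi[L],0)
            # pixel half width ~0.6mm
            A=a[1] if cs_<a[0] else a[0]; B=b[1] if cs_>b[0] else b[0]
            return A-.0006,B+.0006
        ex=ext(ax);ey=ext(ay)
        cen=ax*(sum(ex)/2)+ay*(sum(ey)/2);C.append(cen)
        print("pocket",cen.round(4),"size",round(ex[1]-ex[0],4),round(ey[1]-ey[0],4),s[i,4])
    C=np.array(C);dv=C[-1]-C[0];yaw=np.arctan2(dv[1],dv[0])-np.pi/2
    print("yaw",np.degrees(yaw),"pitch",np.linalg.norm(np.diff(C,axis=0),axis=1),"mean",C.mean(0))
b=((hsv[...,0]<18)&(hsv[...,1]>110)&(abs(P[...,2]-.02)<.004)).astype(np.uint8)|k
w=ray(np.argwhere(b)[:,::-1],m,.02)[:,:2]; w=w[(abs(w[:,1]+.035)<.21)&(w[:,0]>.53)&(w[:,0]<.72)]
print(cv2.minAreaRect((w*1000).astype(np.float32)))
# handle, wall tops
hd=((P[...,2]>.085)&(P[...,2]<.1)&(P[...,0]>.6)&(abs(P[...,1]+.035)<.08))
w=ray(np.argwhere(hd)[:,::-1],m,.092)[:,:2];print("handle",cv2.minAreaRect((w*1000).astype(np.float32)))
E
```

```text
pocket [ 0.6129 -0.1627] size 0.0797 0.0559 2579
pocket [ 0.622 -0.077] size 0.0809 0.0555 2692
pocket [0.6311 0.009 ] size 0.0798 0.0557 2668
pocket [0.6396 0.0948] size 0.0798 0.0565 2610
yaw -5.927680732545748 pitch [0.08612401 0.08647663 0.086255  ] mean [ 0.62643414 -0.03396874]
pocket [ 0.6129 -0.1627] size 0.0797 0.0559 2579
pocket [ 0.622 -0.077] size 0.0809 0.0555 2692
pocket [0.6311 0.009 ] size 0.0798 0.0557 2668
pocket [0.6396 0.0948] size 0.0799 0.0565 2610
yaw -5.922973795417135 pitch [0.08613495 0.08651619 0.08623255] mean [ 0.62642773 -0.03397806]
((626.087158203125, -33.81306457519531), (384.4694519042969, 103.07034301757812), 84.32747650146484)
handle ((685.476318359375, -40.1942024230957), (89.1663589477539, 11.419581413269043), 84.32734680175781)
```

Pockets measured: 80×56 mm, 86.2 mm pitch, all matching the description, with case yaw about −5.8°. Next, form A (left), taking an en-route look at the grasp yaw.

```bash
cat >> h.py <<'E'
CY=-5.8
PK=np.array([[.6129,-.1627],[.6220,-.0770],[.6311,.0090],[.6396,.0948]])
def u(deg): return np.array([np.cos(np.radians(deg)),np.sin(np.radians(deg))])
E
python3 - <<'E'
from h import *
c=np.array([.4663,.198]);p=c+u(-38.9)*.10
print(p);move([*p,.22],51.1)
E
```

```text
[0.54412431 0.13520369]
t 4.88 at [ 0.7033 -0.0405  0.2947] yaw 84.28 F [-0.6  0.4 -0. ] w 0.0464
turn [-2.400e-01  3.000e-02  3.318e+01] shift [ 0.1589 -0.1756  0.0756] n 3.98
```

>>> carry_out:
  increments: "0 0 9 0.04 -0.045 0 0.08; 0 0 18 0.08 -0.09 0.02 0.08; 0 0 26 0.12 -0.135 0.05 0.08; 0 0 33.2 0.159 -0.176 0.075 0.08; -0.2 0 33.2 0.159 -0.176 0.0756 0.08"

```text
time: 5.5
ee_pos: [0.5404, 0.1397, 0.2167]
eef_rot: [0.901, 0.434, -0.003, -0.001]
ft_force: [0.8, 0.5, 0.8]
width: 0.0793
```

```bash
python3 - <<'E'
from h import *
m=r.camera_model("wrist");im,d=r.camera("wrist");cv2.imwrite("pics/w4.png",im)
F=forms(im,d,m,reg=(.35,.56,.1,.3))
c,y=F[0][:2];p=c-u(y)*.005
move([*p,.08],y+90);move([*p,.013],y+90)
E
```

```text
form c [0.4665 0.1999] yaw -39.1 ext [0.0747 0.0517] mid-t,s 0.0053 0.0001 px [320. 113.] 3988
t 5.55 at [0.542  0.1379 0.2177] yaw 51.37 F [0.7 0.9 0.7] w 0.0797
turn [-0.12  0.21  0.43] shift [ 0.0018 -0.1024  0.1379] n 2.75
t 5.55 at [0.542  0.1379 0.2177] yaw 51.37 F [0.7 0.9 0.7] w 0.0797
turn [-0.12  0.21  0.43] shift [ 0.0021 -0.1022  0.2049] n 3.66
```

View pics/w4.png

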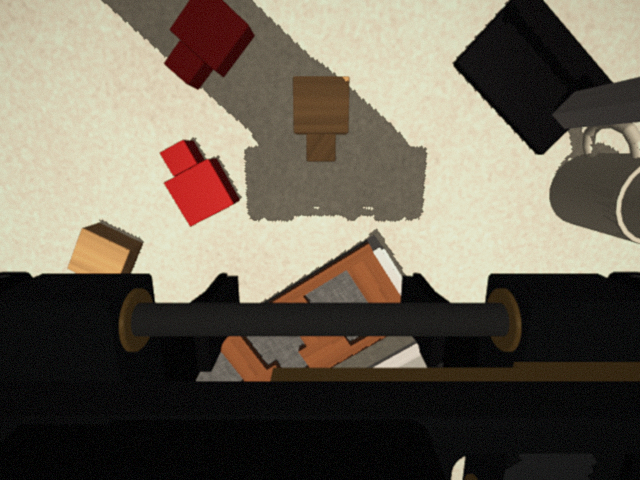

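Wrist view: form A at (320,113), nose toward the gripper, aligned with the jaws; the mug is well off to the side. Move over and descend.

>>> carry_out:
  increments: "0 0 0.4 0.001 -0.05 0.03 0.08; 0 0.2 0.4 0.002 -0.102 0.08 0.08; 0 0.2 0.4 0.002 -0.102 0.13 0.08; 0 0.2 0.4 0.002 -0.102 0.175 0.08; 0 0.2 0.4 0.002 -0.102 0.197 0.08"

```text
time: 6.18
ee_pos: [0.4631, 0.2007, 0.0184]
eef_rot: [0.903, 0.43, -0.002, 0.0]
ft_force: [0.3, -0.4, -0.1]
width: 0.08
```

```bash
python3 - <<'E'
from h import *
c=np.array([.4665,.1999]);y=-39.1;p=c-u(y)*.005
move([*p,.013],y+90)
E
```

```text
t 6.17 at [0.4631 0.2007 0.0184] yaw 50.91 F [ 0.3 -0.4 -0.1] w 0.08
turn [-0.07  0.21  0.01] shift [ 0.0015 -0.0018  0.0054] n 0.09
```

>>> carry_out:
  increments: "0 0 0 0.0015 -0.0018 0.0054 0.08; 0 0.2 0 0.0015 -0.0018 0.0054 0.05; 0 0.2 0 0.0015 -0.0018 0.0054 0.04; 0 0.2 0 0.0015 -0.0018 0.0054 0.04; 0 0.2 0 0.0015 -0.0018 0.0054 0.04"
  squeeze: 25

```text
time: 6.8
ee_pos: [0.4629, 0.2033, 0.0136]
eef_rot: [0.903, 0.43, 0.0, -0.001]
ft_force: [-0.3, -0.2, 5.5]
width: 0.0521
```

>>> carry_out:
  increments: "0 0 0 0 0 0 0.04; 0 0 0 0 0 0 0.04; 0 0 0 0 0 -0.03 0.04; 0 0 0 0 0 -0.07 0.04; 0 0 0 0 0 -0.11 0.04"

```text
time: 7.42
ee_pos: [0.4627, 0.2029, 0.1246]
eef_rot: [0.903, 0.43, -0.0, -0.001]
ft_force: [1.4, 1.6, -0.9]
width: 0.0514
```

```bash
python3 - <<'E'
from h import *
im,d=r.camera("scene");cv2.imwrite("pics/s5.png",im[120:360,120:480])
im,d=r.camera("wrist");cv2.imwrite("pics/w5.png",im)
p=PK[3]-u(CY)*.005
move([*p,.12],CY+90)
E
```

```text
t 7.53 at [0.4651 0.2041 0.1274] yaw 50.9 F [ 0.  -0.6 -1.6] w 0.0516
turn [  0.11  -0.4  -33.29] shift [0.0224 0.2002 0.0075] n 3.23
```

View pics/s5.png

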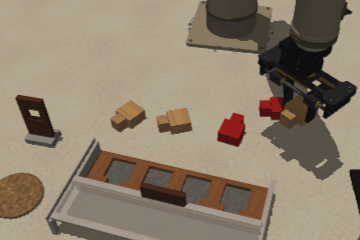

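Form A is gripped (width 51.6 mm) and lifted. Carry it to pocket 3.

>>> carry_out:
  increments: "0 0 -8 0.005 0.045 0 0.04; 0 0 -16 0.01 0.09 0 0.04; 0 0 -24 0.015 0.14 0 0.04; 0 0 -33.3 0.0224 0.19 0.004 0.04; 0 -0.4 -33.3 0.0224 0.2 0.0075 0.04"

```text
time: 8.15
ee_pos: [0.6359, 0.0918, 0.1184]
eef_rot: [0.743, 0.67, -0.001, 0.002]
ft_force: [-0.6, -0.1, -2.2]
width: 0.0521
```

```bash
python3 - <<'E'
from h import *
p=PK[3]-u(CY)*.005
move([*p,.045],CY+90)
E
```

```text
t 8.15 at [0.6359 0.0918 0.1184] yaw 84.1 F [-0.6 -0.1 -2.2] w 0.0521
turn [ 0.08  0.18 -0.1 ] shift [ 0.0036 -0.0018  0.0734] n 1.18
```

>>> carry_out:
  increments: "0.1 0.2 -0.1 0.0036 -0.0018 0.02 0.04; 0.1 0.2 -0.1 0.0036 -0.0018 0.045 0.04; 0.1 0.2 -0.1 0.0036 -0.0018 0.065 0.04; 0.1 0.2 -0.1 0.0036 -0.0018 0.0734 0.04; 0.1 0.2 -0.1 0.0036 -0.0018 0.0734 0.04"

```text
time: 8.78
ee_pos: [0.6341, 0.0957, 0.0445]
eef_rot: [0.742, 0.671, -0.0, -0.0]
ft_force: [-0.1, 0.3, -0.3]
width: 0.0517
```

```bash
python3 - <<'E'
from h import *
p=PK[3]-u(CY)*.005
move([*p,.025],CY+90)
im,d=r.camera("top");cv2.imwrite("pics/t6.png",cv2.resize(im[110:260,220:440],(792,540)))
im,d=r.camera("scene");cv2.imwrite("pics/s6.png",cv2.resize(im[230:370,240:440],(780,546)))
E
```

```text
t 8.78 at [0.6341 0.0957 0.0445] yaw 84.22 F [-0.1  0.3 -0.3] w 0.0517
turn [-0.06 -0.01  0.02] shift [-0.0003  0.0005  0.0195] n 0.31
```

View pics/s6.png

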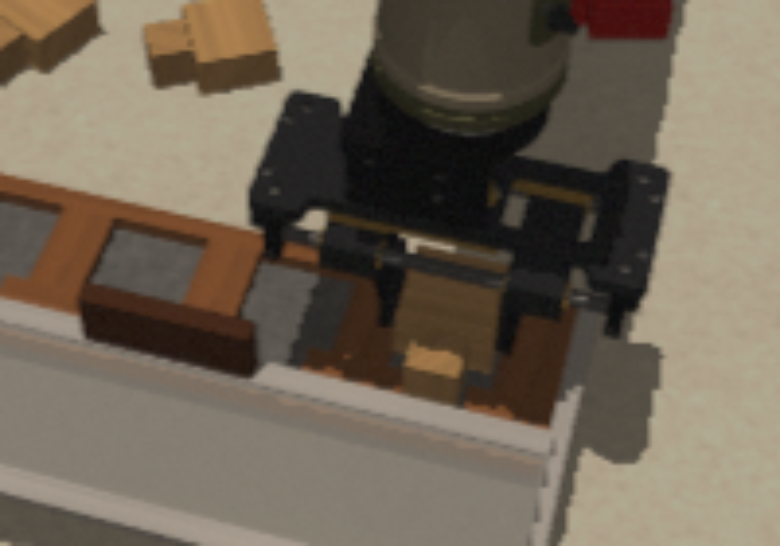

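Scene view: form A over pocket 3 and aligned, nose at (433,380). Lower it.

>>> carry_out:
  increments: "0 0 0 -0.0003 0.0005 0.006 0.04; 0 0 0 -0.0003 0.0005 0.011 0.04; 0 0 0 -0.0003 0.0005 0.016 0.04; 0 0 0 -0.0003 0.0005 0.02 0.04; 0 0 0 -0.0003 0.0005 0.0205 0.04"

```text
time: 9.5
ee_pos: [0.6353, 0.0951, 0.0248]
eef_rot: [0.742, 0.67, 0.0, -0.0]
ft_force: [-0.1, -1.0, -1.8]
width: 0.0518
```

>>> carry_out:
  increments: "0 0 0 0 0 0.0012 0.04; 0 0 0 0 0 0.0012 0.04; 0 0 0 0 0 0.0012 0.06; 0 0 0 0 0 0.001 0.062; 0 0 0 0 0 0 0.062"

```text
time: 10.12
ee_pos: [0.6353, 0.0951, 0.0249]
eef_rot: [0.742, 0.67, 0.0, -0.0]
ft_force: [1.0, 0.8, -0.3]
width: 0.0613
```

>>> carry_out:
  increments: "0 0 0 0 0 -0.02 0.065; 0 0 0 0 0 -0.05 0.065; 0 0 0 0 0 -0.09 0.075; 0 0 0 0 0 -0.13 0.08; 0 0 0 0 0 -0.17 0.08"

```text
time: 10.75
ee_pos: [0.6353, 0.0948, 0.1979]
eef_rot: [0.742, 0.67, 0.001, 0.0]
ft_force: [0.5, 0.9, 0.4]
width: 0.0786
```

```bash
python3 - <<'E'
from h import *
im,d=r.camera("top");cv2.imwrite("pics/t7.png",im);m=r.camera_model("top")
forms(im,d,m,tol=.008)
im,d=r.camera("scene");cv2.imwrite("pics/s7.png",cv2.resize(im[200:370,180:440],(780,510)));m=r.camera_model("scene")
print("sc");forms(im,d,m,tol=.005);forms(im,d,m,zt=.04,reg=(.55,.7,-.2,.15))
# view pose for B
c=np.array([.4352,-.078]);y=-65.7;p=c+u(y)*.10
move([*p,.20],y+90)
E
```

```text
form c [ 0.4326 -0.0786] yaw -66.5 ext [0.0759 0.0518] mid-t,s 0.0046 0.0002 px [353. 281.] 583
form c [ 0.4163 -0.2226] yaw -29.7 ext [0.0767 0.0532] mid-t,s 0.0046 0.0002 px [415. 287.] 609
sc
form c [ 0.4211 -0.2238] yaw -30.4 ext [0.0783 0.0572] mid-t,s 0.0043 0.0002 px [238. 225.] 429
form c [ 0.4384 -0.0835] yaw -78.5 ext [0.0762 0.0566] mid-t,s -0.0001 -0.0027 px [293. 238.] 401
form c [0.6428 0.0927] yaw -4.7 ext [0.0768 0.0526] mid-t,s 0.0033 -0.0002 px [354. 315.] 681
t 10.85 at [0.6376 0.0947 0.2013] yaw 84.17 F [ 0.7 -0.   0. ] w 0.0797
turn [ 0.32 -0.42 59.87] shift [-0.2788 -0.1336 -0.0007] n 5.6
```

View pics/s7.png

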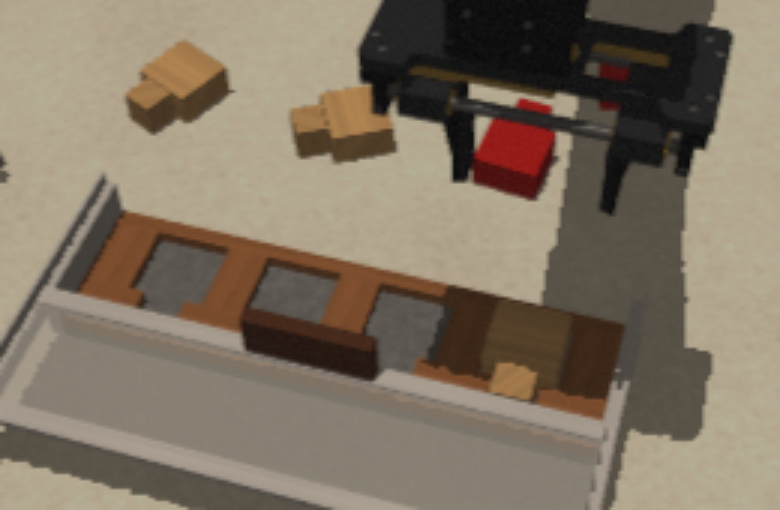

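Form A is seated in pocket 3 (scene view, nose at (513,380), top at about 40 mm). Form C has been knocked to about (0.418, −0.223). Next, form B.

>>> carry_out:
  increments: "0 0 10 -0.05 -0.025 0 0.08; 0 0 20 -0.1 -0.05 0 0.08; 0 0 30 -0.155 -0.075 0 0.08; 0 0 40 -0.21 -0.1 0 0.08; 0 0 50 -0.26 -0.125 0 0.08"

```text
time: 11.48
ee_pos: [0.4855, -0.1533, 0.2]
eef_rot: [0.957, 0.291, 0.005, -0.0]
ft_force: [0.9, -0.9, -0.2]
width: 0.0796
```

```bash
python3 - <<'E'
from h import *
m=r.camera_model("wrist");im,d=r.camera("wrist");cv2.imwrite("pics/w8.png",im)
F=forms(im,d,m)
c=np.array([.4352,-.078]);y=-65.7;p=c+u(y)*.10
move([*p,.20],y+90)
E
```

```text
form c [ 0.4351 -0.0778] yaw -65.8 ext [0.0756 0.0518] mid-t,s 0.0056 0.0001 px [317. 116.] 4389
form c [0.6266 0.0698] yaw 174.3 ext [0.0384 0.005 ] mid-t,s 0.0003 0.0 px [592. 106.] 205
form c [ 0.4184 -0.2211] yaw -28.3 ext [0.0766 0.0544] mid-t,s 0.0059 0.0001 px [217. 237.] 3400
t 11.53 at [ 0.4814 -0.1604  0.2   ] yaw 32.77 F [-2.7 -8.3  0.4] w 0.08
turn [ 0.09 -0.5   8.47] shift [-0.009   0.0046 -0.    ] n 0.79
```

View pics/w8.png

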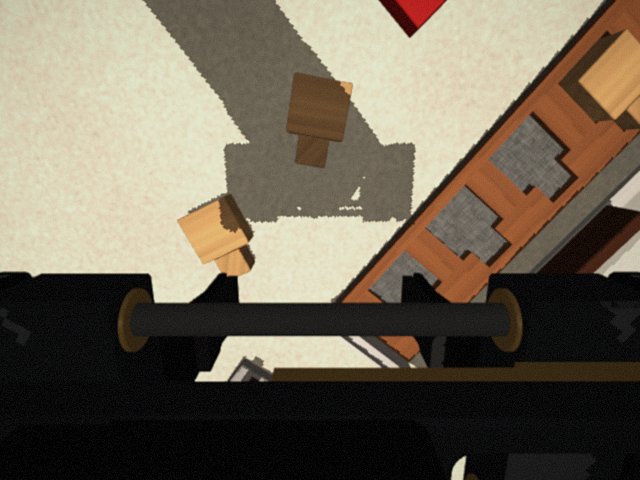

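Form B at (318,108), unmoved; form C at (213,235) in its new place.

```bash
python3 - <<'E'
from h import *
move([.4331,-.0732,.02],24.2)
E
```

```text
t 11.53 at [ 0.4814 -0.1604  0.2   ] yaw 32.77 F [-2.7 -8.3  0.4] w 0.08
turn [ 0.09 -0.5   8.57] shift [ 0.0051 -0.0999  0.1799] n 3.29
```

>>> carry_out:
  increments: "0 0 8.6 0.0025 -0.05 0.02 0.08; 0 -0.5 8.6 0.005 -0.1 0.06 0.08; 0 -0.5 8.6 0.005 -0.1 0.11 0.08; 0 -0.5 8.6 0.005 -0.1 0.155 0.08; 0 -0.5 8.6 0.005 -0.1 0.175 0.08"

```text
time: 12.15
ee_pos: [0.4319, -0.073, 0.0234]
eef_rot: [0.978, 0.21, -0.001, 0.001]
ft_force: [0.5, 0.2, 0.4]
width: 0.0796
```

```bash
python3 - <<'E'
from h import *
move([.4331,-.0732,.013],24.2)
E
```

```text
t 12.15 at [ 0.4319 -0.073   0.0234] yaw 24.2 F [0.5 0.2 0.4] w 0.0796
turn [0.05 0.1  0.  ] shift [0.0011 0.0007 0.0104] n 0.17
```

>>> carry_out:
  increments: "0 0 0 0.0011 0.0007 0.0104 0.08; 0 0.1 0 0.0011 0.0007 0.0104 0.06; 0 0.1 0 0.0011 0.0007 0.0104 0.04; 0 0.1 0 0.0011 0.0007 0.0104 0.04; 0 0.1 0 0.0011 0.0007 0.0104 0.04"

```text
time: 12.78
ee_pos: [0.4335, -0.0731, 0.0135]
eef_rot: [0.978, 0.21, 0.001, 0.0]
ft_force: [-1.5, 0.4, 5.4]
width: 0.0519
```

>>> carry_out:
  increments: "0 0 0 0 0 0 0.04; 0 0 0 0 0 0 0.04; 0 0 0 0 0 -0.03 0.04; 0 0 0 0 0 -0.07 0.04; 0 0 0 0 0 -0.11 0.04"

```text
time: 13.4
ee_pos: [0.4331, -0.0733, 0.1245]
eef_rot: [0.978, 0.209, 0.0, 0.0]
ft_force: [0.9, 1.4, -1.1]
width: 0.0521
```

```bash
python3 - <<'E'
from h import *
im,d=r.camera("scene");cv2.imwrite("pics/s9.png",im[120:360,120:480])
p=PK[2]-u(CY)*.005
move([*p,.12],CY+90)
E
```

```text
t 13.45 at [ 0.4356 -0.074   0.1289] yaw 24.09 F [ 3.5 -3.5  4.4] w 0.052
turn [  0.3   -0.24 -60.11] shift [0.208  0.0015 0.0101] n 5.62
```

View pics/s9.png

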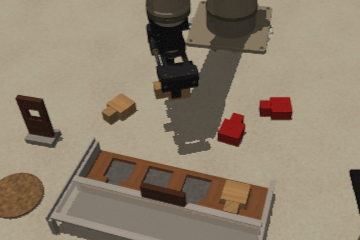

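Form B is in the gripper and form A sits in pocket 3 (235,195). Carry B to pocket 2.

>>> carry_out:
  increments: "0 0 -10 0.03 0 0 0.04; 0 0 -20 0.07 0 0 0.04; 0 0 -30 0.11 0.001 0 0.04; 0 0 -40 0.15 0.001 0 0.04; 0 0 -50 0.19 0.001 0 0.04"

```text
time: 14.08
ee_pos: [0.6104, 0.0034, 0.1291]
eef_rot: [0.796, 0.605, 0.002, 0.002]
ft_force: [-0.0, 0.2, 0.2]
width: 0.0519
```

```bash
python3 - <<'E'
from h import *
p=PK[2]-u(CY)*.005
move([*p,.1],CY+90)
E
```

```text
t 14.07 at [0.6104 0.0034 0.1291] yaw 74.44 F [-0.   0.2  0.2] w 0.0519
turn [ 0.3  -0.07 -9.76] shift [0.0101 0.0133 0.0292] n 0.91
```

>>> carry_out:
  increments: "0 0 -9.8 0.01 0.0133 0.01 0.04; 0.3 0 -9.8 0.01 0.0133 0.03 0.04; 0.3 0 -9.8 0.0101 0.0133 0.055 0.04; 0.3 0 -9.8 0.0101 0.0133 0.075 0.04; 0.3 0 -9.8 0.0101 0.0133 0.083 0.04"

```text
time: 14.7
ee_pos: [0.6251, 0.0092, 0.0445]
eef_rot: [0.743, 0.67, -0.0, -0.001]
ft_force: [0.5, -0.5, -0.7]
width: 0.0518
```

```bash
python3 - <<'E'
from h import *
p=PK[2]-u(CY)*.005
move([*p,.0235],CY+90)
E
```

```text
t 14.7 at [0.6251 0.0092 0.0445] yaw 84.11 F [ 0.5 -0.5 -0.7] w 0.0518
turn [-0.12 -0.04 -0.09] shift [0.0004 0.001  0.021 ] n 0.34
```

>>> carry_out:
  increments: "-0.1 0 -0.1 0.0004 0.001 0.006 0.04; -0.1 0 -0.1 0.0004 0.001 0.011 0.04; -0.1 0 -0.1 0.0004 0.001 0.016 0.04; -0.1 0 -0.1 0.0004 0.001 0.02 0.04; -0.1 0 -0.1 0.0004 0.001 0.021 0.04"

```text
time: 15.32
ee_pos: [0.6261, 0.0096, 0.0236]
eef_rot: [0.742, 0.67, 0.0, -0.0]
ft_force: [-4.3, 0.2, 7.6]
width: 0.0514
```

>>> carry_out:
  increments: "0 0 0 0 0 0 0.06; 0 0 0 0 0 0 0.062; 0 0 0 0 0 0 0.062; 0 0 0 0 0 -0.02 0.062; 0 0 0 0 0 -0.05 0.065"

```text
time: 15.95
ee_pos: [0.6258, 0.0094, 0.0748]
eef_rot: [0.742, 0.67, -0.0, -0.001]
ft_force: [0.9, -0.2, 0.6]
width: 0.0637
```

```bash
python3 - <<'E'
from h import *
im,d=r.camera("scene");cv2.imwrite("pics/s10.png",cv2.resize(im[200:370,180:440],(780,510)));m=r.camera_model("scene")
print("sc");forms(im,d,m,tol=.005);forms(im,d,m,zt=.04,reg=(.55,.7,-.2,.15))
c=np.array([.4184,-.2211]);y=-28.3;p=c+u(y)*.10
print(p);move([*p,.21],y+90)
E
```

```text
sc
form c [ 0.4214 -0.224 ] yaw -29.2 ext [0.0787 0.0565] mid-t,s 0.0038 -0.0001 px [238. 225.] 421
form c [0.6329 0.0079] yaw 3.0 ext [0.0795 0.0532] mid-t,s 0.0038 -0.0 px [313. 305.] 606
form c [0.6421 0.0927] yaw -5.5 ext [0.0765 0.0521] mid-t,s 0.0039 -0.0003 px [354. 315.] 673
[ 0.50644774 -0.26850882]
t 16.0 at [0.6283 0.0091 0.0795] yaw 84.17 F [ 2.8 -0.1  4. ] w 0.0646
turn [ 0.24 -0.15 22.47] shift [-0.2883 -0.0924 -0.1314] n 5.28
```

View pics/s10.png

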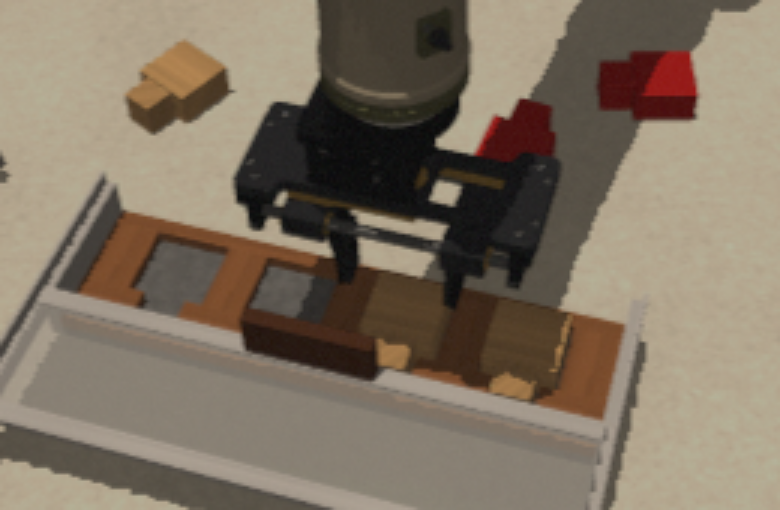

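Form B is seated in pocket 2 (nose at (392,355)). Next, form C.

>>> carry_out:
  increments: "0 0 2 -0.01 -0.005 -0.055 0.08; 0 0 7 -0.05 -0.02 -0.1 0.08; 0 0 12 -0.105 -0.035 -0.13 0.08; 0 0 17 -0.165 -0.055 -0.131 0.08; 0 0 22.5 -0.22 -0.075 -0.131 0.08"

```text
time: 16.62
ee_pos: [0.53, -0.2044, 0.2117]
eef_rot: [0.859, 0.511, 0.004, 0.001]
ft_force: [-0.1, -0.8, -0.1]
width: 0.0798
```

>>> carry_out:
  increments: "0 0 0 -0.03 -0.035 0 0.08; 0 0 0 -0.055 -0.045 0 0.08; 0 0 0 -0.055 -0.045 0 0.08; 0 0 0 -0.055 -0.045 0 0.08; 0 0 0 -0.055 -0.045 0 0.08"

```text
time: 17.25
ee_pos: [0.465, -0.2307, 0.2113]
eef_rot: [0.859, 0.512, 0.004, 0.001]
ft_force: [-0.6, 0.7, 0.6]
width: 0.0797
```

```bash
python3 - <<'E'
from h import *
m=r.camera_model("wrist");im,d=r.camera("wrist");cv2.imwrite("pics/w11.png",im)
F=forms(im,d,m,reg=(.3,.55,-.35,-.1))
c,y=F[0][:2];p=c-u(y)*.005;print(p,y)
move([*p,.02],y+90)
E
```

```text
form c [ 0.4181 -0.2227] yaw -30.7 ext [0.0756 0.0518] mid-t,s 0.0056 0.0001 px [302. 166.] 3717
[ 0.41384584 -0.22011909] -30.719383028334416
t 17.3 at [ 0.4648 -0.2307  0.2112] yaw 61.55 F [-0.9  0.5  0.1] w 0.0804
turn [ 0.33 -0.27  2.27] shift [-0.0158 -0.051   0.1908] n 3.17
```

View pics/w11.png

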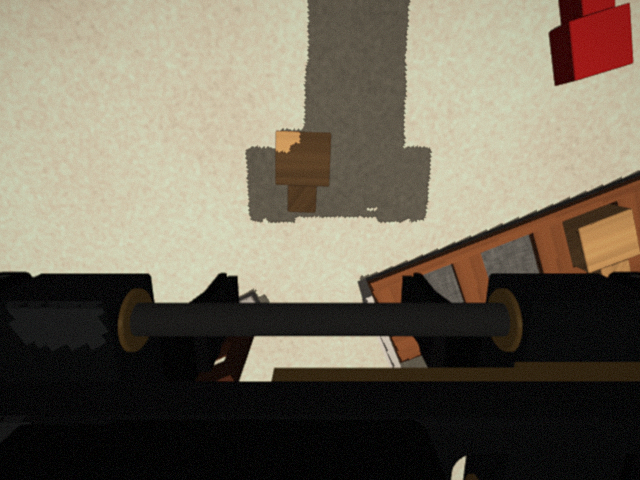

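Wrist view: form C alone at (302,166), cleanly visible.

>>> carry_out:
  increments: "0 0 2.3 -0.0158 -0.03 0.01 0.08; 0.3 -0.3 2.3 -0.0158 -0.051 0.05 0.08; 0.3 -0.3 2.3 -0.0158 -0.051 0.1 0.08; 0.3 -0.3 2.3 -0.0158 -0.051 0.15 0.08; 0.3 -0.3 2.3 -0.0158 -0.051 0.185 0.08"

```text
time: 17.92
ee_pos: [0.4134, -0.2197, 0.0237]
eef_rot: [0.869, 0.495, -0.001, 0.0]
ft_force: [0.4, 0.9, 0.7]
width: 0.0799
```

```bash
python3 - <<'E'
from h import *
move([.4138,-.2201,.013],59.3)
E
```

```text
t 17.93 at [ 0.4134 -0.2197  0.0237] yaw 59.3 F [0.4 0.9 0.7] w 0.0799
turn [-0.06  0.13 -0.  ] shift [-0.0001  0.0006  0.0107] n 0.17
```

>>> carry_out:
  increments: "0 0 0 0 0.0006 0.0107 0.08; 0 0.1 0 0 0.0006 0.0107 0.06; 0 0.1 0 0 0.0006 0.0107 0.04; 0 0.1 0 0 0.0006 0.0107 0.04; 0 0.1 0 0 0.0006 0.0107 0.04"

```text
time: 18.55
ee_pos: [0.4146, -0.2201, 0.0138]
eef_rot: [0.869, 0.495, 0.0, 0.0]
ft_force: [-1.8, 0.7, 7.0]
width: 0.0514
```

>>> carry_out:
  increments: "0 0 0 0 0 0 0.04; 0 0 0 0 0 0 0.04; 0 0 0 0 0 -0.03 0.04; 0 0 0 0 0 -0.07 0.04; 0 0 0 0 0 -0.11 0.04"

```text
time: 19.18
ee_pos: [0.4141, -0.2202, 0.1247]
eef_rot: [0.869, 0.495, -0.0, -0.0]
ft_force: [0.8, 0.7, 0.1]
width: 0.052
```

```bash
python3 - <<'E'
from h import *
p=PK[1]-u(CY)*.005
move([*p,.12],CY+90)
E
```

```text
t 19.18 at [ 0.4141 -0.2202  0.1247] yaw 59.28 F [0.8 0.7 0.1] w 0.052
turn [-3.000e-02  2.000e-02 -2.492e+01] shift [0.2273 0.101  0.0045] n 3.98
```

>>> carry_out:
  increments: "0 0 -6 0.05 0.022 0 0.04; 0 0 -12 0.1 0.045 0 0.04; 0 0 -18 0.15 0.067 0 0.04; 0 0 -25 0.2 0.09 0 0.04; 0 0 -25 0.227 0.101 0.0045 0.04"

```text
time: 19.8
ee_pos: [0.6188, -0.0741, 0.1194]
eef_rot: [0.74, 0.673, -0.0, -0.0]
ft_force: [-0.3, -0.2, -0.6]
width: 0.0519
```

```bash
python3 - <<'E'
from h import *
p=PK[1]-u(CY)*.005
move([*p,.045],CY+90)
E
```

```text
t 19.8 at [ 0.6188 -0.0741  0.1194] yaw 84.55 F [-0.3 -0.2 -0.6] w 0.0519
turn [-0.04 -0.    0.35] shift [-0.0025 -0.0015  0.0744] n 1.19
```

>>> carry_out:
  increments: "0 0 0.3 -0.0025 -0.0015 0.02 0.04; 0 0 0.3 -0.0025 -0.0015 0.045 0.04; 0 0 0.3 -0.0025 -0.0015 0.065 0.04; 0 0 0.3 -0.0025 -0.0015 0.0744 0.04; 0 0 0.3 -0.0025 -0.0015 0.0744 0.04"

```text
time: 20.42
ee_pos: [0.6166, -0.0767, 0.0446]
eef_rot: [0.742, 0.671, -0.001, -0.001]
ft_force: [-0.3, 0.1, -1.5]
width: 0.0518
```

```bash
python3 - <<'E'
from h import *
p=PK[1]-u(CY)*.005
move([*p,.0235],CY+90)
E
```

```text
t 20.43 at [ 0.6166 -0.0767  0.0446] yaw 84.22 F [-0.3  0.1 -1.5] w 0.0518
turn [-0.08  0.    0.02] shift [0.0002 0.0004 0.0211] n 0.34
```

>>> carry_out:
  increments: "0 0 0 0.0002 0.0004 0.006 0.04; 0 0 0 0.0002 0.0004 0.011 0.04; 0 0 0 0.0002 0.0004 0.016 0.04; 0 0 0 0.0002 0.0004 0.02 0.04; 0 0 0 0.0002 0.0004 0.021 0.04"

```text
time: 21.05
ee_pos: [0.617, -0.0765, 0.0239]
eef_rot: [0.742, 0.671, -0.0, -0.001]
ft_force: [-4.9, 1.1, 10.7]
width: 0.0516
```

>>> carry_out:
  increments: "0 0 0 0 0 0 0.06; 0 0 0 0 0 0 0.062; 0 0 0 0 0 0 0.062; 0 0 0 0 0 -0.02 0.062; 0 0 0 0 0 -0.06 0.065"

```text
time: 21.68
ee_pos: [0.6163, -0.0765, 0.0846]
eef_rot: [0.742, 0.671, -0.001, -0.001]
ft_force: [0.9, -0.1, 0.0]
width: 0.064
```

>>> carry_out:
  increments: "0 0 0 0 0 -0.06 0.065; 0 0 0 0.01 0.03 -0.12 0.05; 0 0 0 0.02 0.06 -0.16 0; 0 0 0 0.03 0.08 -0.19 0; 0 0 0 0.035 0.083 -0.21 0"

```text
time: 22.3
ee_pos: [0.7041, -0.0498, 0.2969]
eef_rot: [0.742, 0.671, -0.001, -0.0]
ft_force: [0.3, -0.4, -0.3]
width: 0.0331
```

```bash
python3 - <<'E'
from h import *
m=r.camera_model("wrist");im,d=r.camera("wrist");cv2.imwrite("pics/w12.png",im)
forms(im,d,m,zt=.04,tol=.006,reg=(.55,.69,-.22,.15),col=((8,60,20),(28,255,255)))
P=world(d,m);hd=((P[...,2]>.085)&(P[...,2]<.1)&(P[...,0]>.6)&(abs(P[...,1]+.035)<.08))
w=ray(np.argwhere(hd)[:,::-1],m,.092)[:,:2];print("handle",cv2.minAreaRect((w*1000).astype(np.float32)))
move([.7,-.04,.3],84.2)
E
```

```text
form c [ 0.622  -0.0772] yaw -6.0 ext [0.0745 0.0511] mid-t,s 0.0054 -0.0004 px [289. 134.] 2649
form c [0.6317 0.0082] yaw -6.0 ext [0.0746 0.0521] mid-t,s 0.0053 0.0 px [365. 135.] 2673
form c [0.6403 0.0931] yaw -5.9 ext [0.0744 0.0529] mid-t,s 0.0052 -0.0001 px [440. 135.] 2716
handle ((685.7188720703125, -40.18421936035156), (88.46891784667969, 11.41640567779541), 84.2959213256836)
t 22.35 at [ 0.7046 -0.0495  0.2993] yaw 84.27 F [-0.1  1.1  2.3] w 0.0291
turn [0.06 0.05 0.07] shift [ 0.009  -0.0055 -0.0007] n 0.17
```

View pics/w12.png

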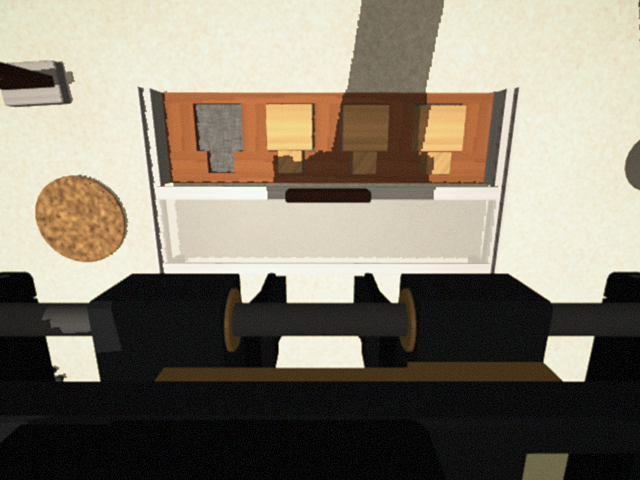

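All three forms measure at the pocket centres (within about 2 mm), yaw −6°. The wrist view shows them at (289,134), (365,135) and (440,135), with pocket 0 empty. Next I check heights and flatness, then shut the window from behind the handle.

```bash
python3 - <<'E'
from h import *
m=r.camera_model("wrist");im,d=r.camera("wrist");P=world(d,m)
for q in PK:
    s=(np.hypot(P[...,0]-q[0]+.01,P[...,1]-q[1])<.02)&(P[...,2]<.05);p=P[s]
    A=np.c_[p[:,:2]-p[:,:2].mean(0),np.ones(len(p))];print(np.linalg.lstsq(A,p[:,2],rcond=None)[0].round(4),len(p))
move([.724,-.0438,.16],84.2);move([.724,-.0438,.068],84.2)
E
```

```text
[ 0.0035 -0.0028  0.0101] 885
[-0.0005  0.0007  0.04  ] 1017
[-0.0025  0.0037  0.0399] 1019
[-0.0046  0.0001  0.0398] 1013
t 22.4 at [ 0.7041 -0.0502  0.2976] yaw 84.24 F [-0.1 -0.5  0.9] w 0.0251
turn [0.03 0.06 0.04] shift [0.0085 0.0191 0.1376] n 2.23
t 22.4 at [ 0.7041 -0.0502  0.2976] yaw 84.24 F [-0.1 -0.5  0.9] w 0.0251
turn [0.03 0.06 0.04] shift [0.0086 0.019  0.2296] n 3.69
```

Tops are at 40 mm and flat. Now descend behind the handle.

>>> carry_out:
  increments: "0 0 0 0.0086 0.019 0.04 0; 0 0 0 0.0086 0.019 0.09 0; 0 0 0 0.0086 0.019 0.14 0; 0 0 0 0.0086 0.019 0.18 0; 0 0 0 0.0086 0.019 0.19 0"

```text
time: 23.02
ee_pos: [0.722, -0.0436, 0.105]
eef_rot: [0.742, 0.671, -0.002, -0.001]
ft_force: [-0.1, 0.3, 0.4]
width: 0.0005
```

```bash
python3 - <<'E'
from h import *
move([.724,-.0438,.068],84.2)
im,d=r.camera("scene");cv2.imwrite("pics/s13.png",cv2.resize(im[200:370,180:440],(780,510)))
E
```

```text
t 23.02 at [ 0.722  -0.0436  0.105 ] yaw 84.22 F [-0.1  0.3  0.4] w 0.0005
turn [-0.22  0.09  0.02] shift [0.     0.0022 0.037 ] n 0.59
```

View pics/s13.png

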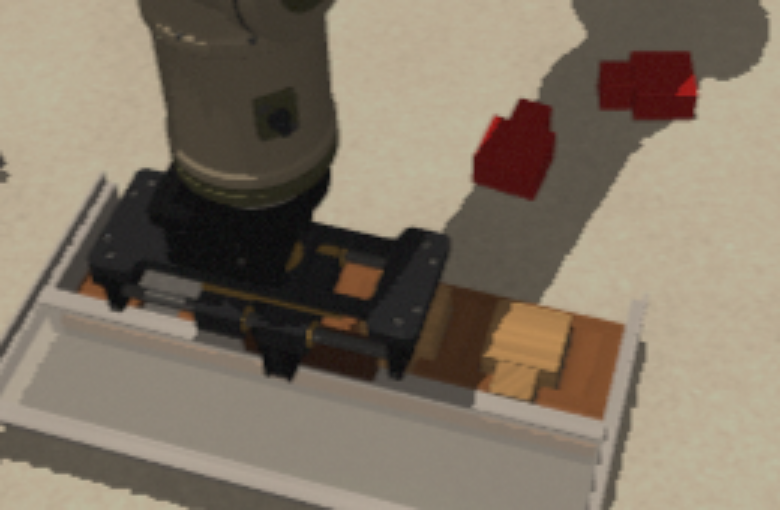

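>>> carry_out:
  increments: "0 0 0 0 0.002 0.015 0; 0 0 0 0 0.002 0.03 0; 0 0 0 0 0.002 0.036 0; 0 0 0 0 -0.01 0.036 0; 0 0 0 0 -0.025 0.036 0"

```text
time: 23.7
ee_pos: [0.6978, -0.0415, 0.0698]
eef_rot: [0.742, 0.671, -0.001, 0.0]
ft_force: [1.2, -0.5, -0.9]
width: 0.0003
```

>>> carry_out:
  increments: "0 0 0 0 -0.015 0 0; 0 0 0 0 -0.03 0 0; 0 0 0 0 -0.045 0 0; 0 0 0 0 -0.06 0 0; 0 0 0 0 -0.075 0 0"

```text
time: 24.32
ee_pos: [0.6234, -0.034, 0.0704]
eef_rot: [0.742, 0.671, -0.001, 0.001]
ft_force: [2.2, 0.1, 0.7]
width: -0.0001
```

```bash
python3 - <<'E'
from h import *
move([.600,-.031,.068],84.2)
E
```

```text
t 24.32 at [ 0.6234 -0.034   0.0704] yaw 84.22 F [2.2 0.1 0.7] w -0.0001
turn [0.02 0.1  0.02] shift [ 0.0006 -0.0236  0.0024] n 0.38
```

Force is steady at about 2 N. Approach the end in small steps.

>>> carry_out:
  increments: "0 0 0 0 -0.006 0 0; 0 0 0 0 -0.012 0 0; 0 0 0 0 -0.017 0 0; 0 0 0 0 -0.021 0 0; 0 0 0 0 -0.023 0 0"

```text
time: 24.95
ee_pos: [0.6005, -0.0317, 0.0705]
eef_rot: [0.742, 0.671, -0.001, 0.001]
ft_force: [1.7, -0.7, 1.6]
width: 0.0006
```

>>> carry_out:
  increments: "0 0 0 0 -0.001 0 0; 0 0 0 0 -0.002 0 0; 0 0 0 0 -0.003 0 0; 0 0 0 0 -0.004 0 0; 0 0 0 0 -0.004 0 0"

```text
time: 25.58
ee_pos: [0.5965, -0.0313, 0.0705]
eef_rot: [0.742, 0.671, -0.0, 0.001]
ft_force: [2.1, 0.1, 0.2]
width: 0.0004
```

>>> carry_out:
  increments: "0 0 0 0 -0.001 0 0; 0 0 0 0 -0.0015 0 0; 0 0 0 0 -0.002 0 0; 0 0 0 0 -0.0025 0 0; 0 0 0 0 -0.003 0 0"

```text
time: 26.2
ee_pos: [0.5964, -0.0312, 0.0707]
eef_rot: [0.742, 0.671, 0.001, 0.004]
ft_force: [19.4, -2.9, -14.4]
width: 0.0003
```

End stop reached at 19 N; the window is shut. Back off and rise.

>>> carry_out:
  increments: "0 0 0 0 0.008 0 0; 0 0 0 0 0.015 -0.005 0; 0 0 0 0 0.015 -0.05 0; 0 0 0 0 0.05 -0.11 0; 0 0 0 0 0.09 -0.17 0"

```text
time: 26.82
ee_pos: [0.6761, -0.0387, 0.2298]
eef_rot: [0.742, 0.671, 0.001, 0.003]
ft_force: [0.5, 0.1, 0.7]
width: 0.0007
```

```bash
python3 - <<'E'
from h import *
m=r.camera_model("wrist");im,d=r.camera("wrist");cv2.imwrite("pics/w14.png",im)
P=world(d,m);hd=((P[...,2]>.085)&(P[...,2]<.1)&(P[...,0]>.5)&(P[...,0]<.7)&(abs(P[...,1]+.035)<.08))
w=ray(np.argwhere(hd)[:,::-1],m,.092)[:,:2];c=cv2.minAreaRect((w*1000).astype(np.float32));print("handle",c)
print("joint", (np.array(c[0])/1000-PK.mean(0))@u(CY)+.045)
im,d=r.camera("scene");cv2.imwrite("pics/s14.png",im)
m=r.camera_model("scene");P=world(d,m)
x,y,z=P[...,0],P[...,1],P[...,2]
k=(z>.122)&(z<.14)&(y<-.28)&(y>-.5)&(x<.62)&(x>.4)
w=ray(np.argwhere(k)[:,::-1],m,.130)[:,:2]
move([.62,-.28,.3],0);move([.62,-.28,.3],180)
E
```

```text
handle ((581.9334716796875, -29.41687774658203), (89.37000274658203, 11.277203559875488), 84.27011108398438)
joint 0.0003004818284943894
t 26.93 at [ 0.68   -0.0395  0.2337] yaw 84.29 F [ 0.  -0.5 -0.6] w 0.0002
turn [ 0.87 -0.5  84.29] shift [-0.2455 -0.0347 -0.066 ] n 7.88
t 26.93 at [ 0.68   -0.0395  0.2337] yaw 84.29 F [ 0.  -0.5 -0.6] w 0.0002
turn [  0.52   0.9  -95.71] shift [-0.2455 -0.0347 -0.066 ] n 8.95
```

View pics/w14.png

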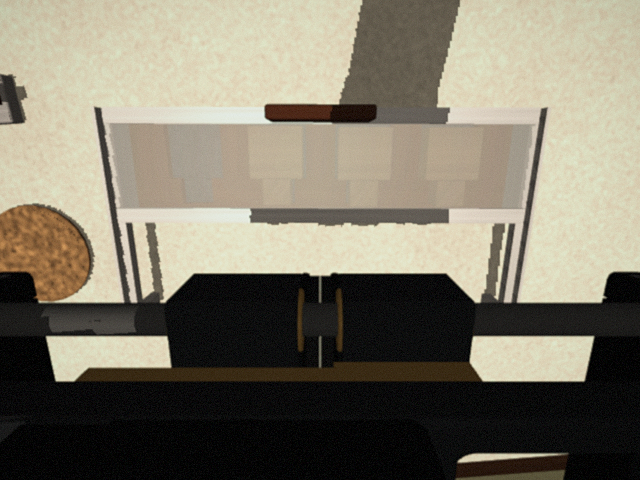

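View pics/s14.png

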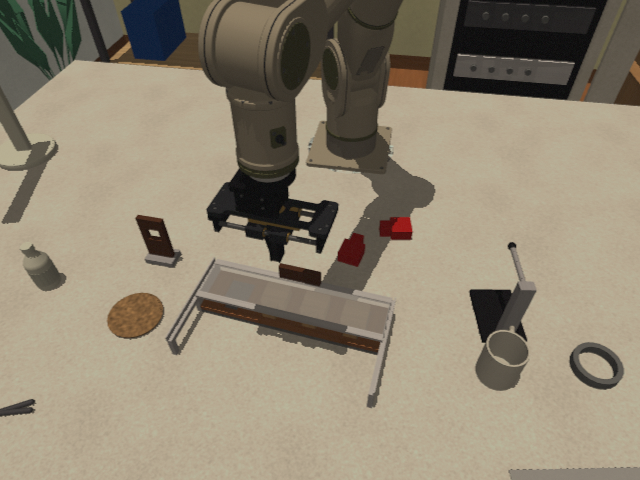

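Window shut (handle reads joint ≈ 0.3 mm), with the forms visible under the sheet at (275,155), (365,155) and (452,155). Now the press.

>>> carry_out:
  increments: "0 0 10 -0.05 -0.01 -0.03 0.03; 0 0 20 -0.1 -0.02 -0.06 0.05; 0 0 30 -0.15 -0.035 -0.066 0.05; 0 0 40 -0.2 -0.05 -0.066 0.05; 0 0 50 -0.25 -0.065 -0.066 0.05"

```text
time: 27.55
ee_pos: [0.5884, -0.2827, 0.2996]
eef_rot: [0.956, 0.292, 0.006, 0.004]
ft_force: [1.6, -0.6, -0.3]
width: 0.0429
```

```bash
python3 - <<'E'
from h import *
print(r.read_state()["joint_positions"].round(2))
move([.526,-.47,.25],-1)
E
```

```text
[-0.33  0.54  1.1   1.31 -0.48  1.55  1.3 ]
t 27.55 at [ 0.5884 -0.2827  0.2996] yaw 33.97 F [ 1.6 -0.6 -0.3] w 0.0429
turn [ 0.48 -0.75 34.97] shift [-0.1569  0.1199  0.0495] n 3.27
```

>>> carry_out:
  increments: "0 0 9 -0.04 0.03 0 0.05; 0 0 18 -0.08 0.06 0.015 0.05; 0 0 27 -0.12 0.09 0.03 0.05; 0.5 -0.7 35 -0.157 0.12 0.045 0.05; 0.5 -0.7 35 -0.157 0.12 0.0495 0.05"

```text
time: 28.18
ee_pos: [0.5219, -0.4739, 0.2483]
eef_rot: [1.0, -0.013, -0.002, -0.0]
ft_force: [-0.7, 0.8, 1.0]
width: 0.0501
```

```bash
python3 - <<'E'
from h import *
print(r.read_state()["joint_positions"].round(2))
m=r.camera_model("wrist");im,d=r.camera("wrist");cv2.imwrite("pics/w15.png",im);P=world(d,m)
x,y,z=P[...,0],P[...,1],P[...,2]
def rect(k,zz,n):
    w=ray(np.argwhere(k)[:,::-1],m,zz)[:,:2];c=cv2.minAreaRect((w*1000).astype(np.float32));print(n,k.sum(),c,"pca",np.degrees(np.arctan2(*np.linalg.eigh(np.cov(w.T))[1][::-1,1])).round(2),w.mean(0).round(4))
reg=(y<-.28)&(y>-.5)&(x<.62)&(x>.4)
rect(reg&(abs(z-.130)<.004),.130,"top")
rect(reg&(abs(z-.016)<.005),.016,"foot")
E
```

```text
[ 0.05  0.74  1.14  1.21 -0.66  1.57  1.04]
top 1392 ((529.3084716796875, -372.7008972167969), (59.4232292175293, 11.989727020263672), 87.41252136230469) pca 87.31 [ 0.5293 -0.3719]
foot 2001 ((529.3208618164062, -372.9183349609375), (69.36348724365234, 45.71978759765625), 87.73155212402344) pca 86.92 [ 0.5288 -0.3732]
```

View pics/w15.png

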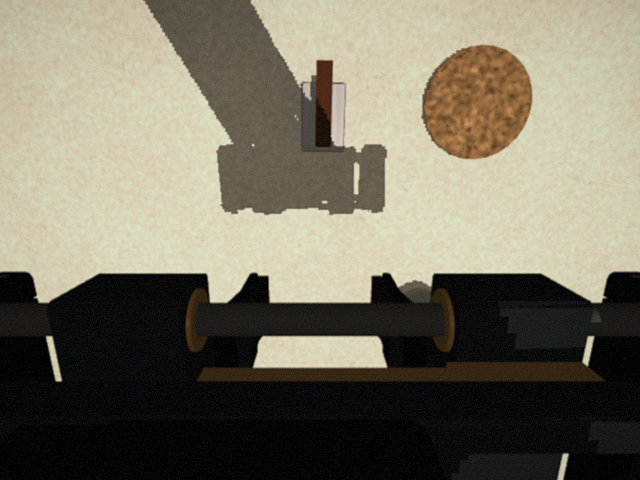

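Press at (325,105) in the wrist view, at (0.529, −0.373), yaw −2.6°. The coaster at (478,100) is clear of the fingers.

```bash
python3 - <<'E'
from h import *
move([.5293,-.3728,.16],-2.6)
E
```

```text
t 28.23 at [ 0.5239 -0.4717  0.2483] yaw -1.24 F [-0.6  0.9 -0.2] w 0.0497
turn [-0.09  0.12  1.36] shift [ 0.0034 -0.0989  0.0884] n 2.12
```

>>> carry_out:
  increments: "0 0 1.4 0.0034 -0.05 0 0.05; 0 0 1.4 0.0034 -0.0989 0.02 0.05; 0 0 1.4 0.0034 -0.0989 0.06 0.05; 0 0 1.4 0.0034 -0.0989 0.0884 0.05; 0 0 1.4 0.0034 -0.0989 0.0884 0.05"

```text
time: 28.85
ee_pos: [0.5296, -0.3703, 0.1587]
eef_rot: [1.0, -0.022, -0.002, -0.002]
ft_force: [-0.3, 0.8, 0.9]
width: 0.05
```

```bash
python3 - <<'E'
from h import *
move([.5293,-.3728,.104],-2.6)
im,d=r.camera("scene");cv2.imwrite("pics/s16.png",cv2.resize(im[150:330,60:280],(792,648))[:600])
E
```

```text
t 28.85 at [ 0.5296 -0.3703  0.1587] yaw -2.47 F [-0.3  0.8  0.9] w 0.05
turn [-0.22  0.25  0.13] shift [0.     0.0027 0.0547] n 0.88
```

View pics/s16.png

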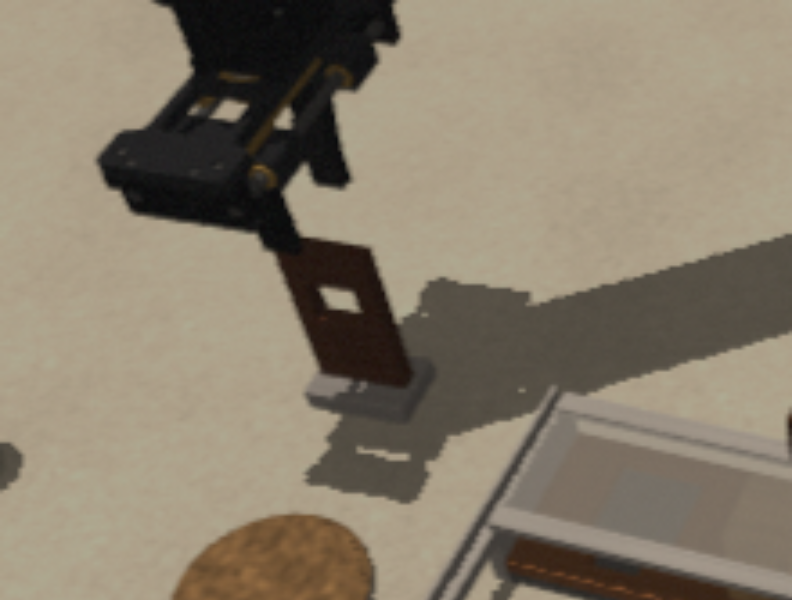

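Scene view: the jaws straddle the plate top, with the far finger at (285,240). Descend and grip.

>>> carry_out:
  increments: "0 0 0 0 0.0027 0.015 0.05; 0 0 0.1 0 0.0027 0.03 0.05; -0.2 0.2 0.1 0 0.0027 0.045 0.05; -0.2 0.2 0.1 0 0.0027 0.0547 0.05; -0.2 0.2 0.1 0 0.0027 0.0547 0.05"

```text
time: 29.52
ee_pos: [0.5293, -0.3738, 0.1048]
eef_rot: [1.0, -0.023, -0.0, 0.0]
ft_force: [-0.1, 0.3, 0.7]
width: 0.0498
```

>>> carry_out:
  increments: "0 0 0 0 0 0 0.02; 0 0 0 0 0 0 0; 0 0 0 0 0 0 0; 0 0 0 0 0 0 0; 0 0 0 0 0 0 0"
  squeeze: 35

```text
time: 30.15
ee_pos: [0.5291, -0.3738, 0.1048]
eef_rot: [1.0, -0.023, -0.0, 0.0]
ft_force: [-2.0, 0.7, 1.3]
width: 0.0116
```

>>> carry_out:
  increments: "0 0 0 0 0 0 0; 0 0 0 0 0 0 0; 0 0 0 0 0 -0.02 0; 0 0 0 0 0 -0.05 0; 0 0 0 0 0 -0.09 0"

```text
time: 30.78
ee_pos: [0.5291, -0.3734, 0.1962]
eef_rot: [1.0, -0.023, -0.001, 0.0]
ft_force: [0.4, -0.2, -3.5]
width: 0.0116
```

```bash
python3 - <<'E'
from h import *
s=r.read_state();print(s["joint_positions"].round(2),s["width"],s["ft_force"].round(1))
im,d=r.camera("scene");cv2.imwrite("pics/s17.png",cv2.resize(im[130:310,60:280],(792,648))[:600])
for n in ("top","scene"):
    m=r.camera_model(n);im,d=r.camera(n);P=world(d,m);x,y,z=P[...,0],P[...,1],P[...,2]
    g=(y>.3)&(y<.47)&(x>.4)&(x<.7)
    for a,b in ((.49,.515),(.525,.55),(.55,.575)):
        k=g&(z>.13)&(z<.18)&(x>a)&(x<b);p=P[k];print(n,a,k.sum(),p.mean(0).round(4),p[:,2].max().round(4))
    k=g&(z>.155)&(x>.58);
    w=ray(np.argwhere(k)[:,::-1],m,.166)[:,:2];print("post",cv2.minAreaRect((w*1000).astype(np.float32)),P[k].mean(0))
E
```

```text
[-0.23  0.67  1.19  1.48 -0.62  1.42  0.94] 0.011639016063539192 [ 0.4 -0.2 -3.5]
top 0.49 40 [0.5086 0.3764 0.1691] 0.1734
top 0.525 54 [0.5378 0.3818 0.1651] 0.1698
top 0.55 58 [0.5626 0.3859 0.1626] 0.1678
post ((598.5401611328125, 392.7245788574219), (39.38914489746094, 30.208242416381836), 1.6407129764556885) [0.60343192 0.39293035 0.16435049]
scene 0.49 28 [0.5118 0.3748 0.1677] 0.1716
scene 0.525 63 [0.5379 0.3797 0.1638] 0.1683
scene 0.55 65 [0.5628 0.3838 0.1616] 0.1661
post ((607.7359008789062, 391.7692565917969), (32.252620697021484, 46.244468688964844), 84.40380096435547) [0.6088128  0.39146208 0.16292227]
```

View pics/s17.png

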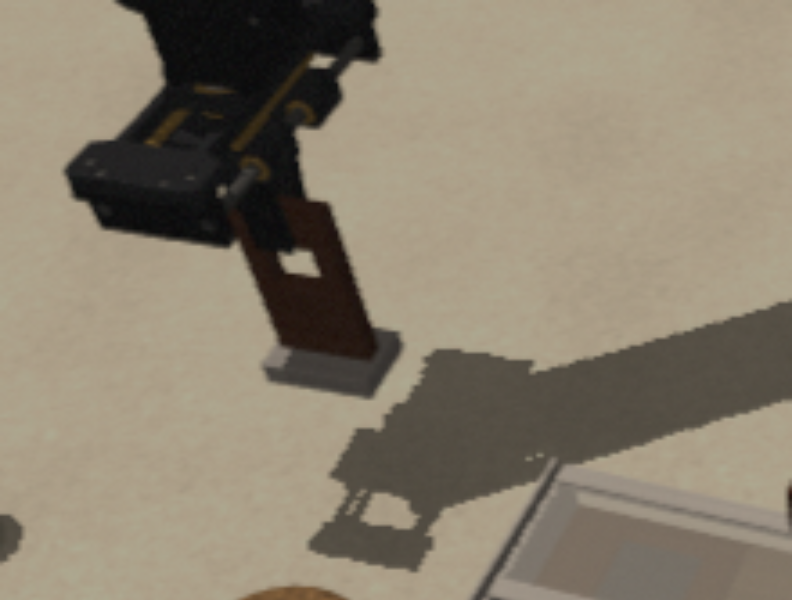

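The press is held at 11.6 mm width. Stand estimate: peg ball (0.510, 0.376), yaw about 9.7°, both views agreeing within 2 mm. Transfer it high over the case.

```bash
python3 - <<'E'
from h import *
move([.4607,.3662,.29],9.7)
E
```

```text
t 30.93 at [ 0.5299 -0.3747  0.1977] yaw -2.63 F [ 0.6 -0.3 -3.7] w 0.0121
turn [  0.16  -0.16 -12.33] shift [-0.1028 -0.7367 -0.0945] n 12.0
```

>>> carry_out:
  increments: "0 0 0 0 -0.01 -0.035 0; 0 0 0 -0.003 -0.035 -0.075 0; 0 0 0 -0.006 -0.075 -0.095 0; 0 0 -1 -0.01 -0.12 -0.095 0; 0 0 -2 -0.016 -0.17 -0.095 0"

```text
time: 31.55
ee_pos: [0.521, -0.2027, 0.2916]
eef_rot: [1.0, -0.006, 0.001, 0.001]
ft_force: [0.9, 0.9, -1.6]
width: 0.0117
```

```bash
python3 - <<'E'
from h import *
print(r.read_state()["joint_positions"].round(2))
move([.4607,.3662,.29],9.7)
E
```

```text
[-0.75  0.34  1.31  1.58 -0.33  1.47  0.57]
t 31.55 at [ 0.521  -0.2027  0.2916] yaw -0.63 F [ 0.9  0.9 -1.6] w 0.0117
turn [  0.17  -0.1  -10.33] shift [-6.660e-02 -5.682e-01 -1.000e-04] n 9.15
```

J3 is near its upper limit (1.31 of 1.34). I'll take a small step and watch how it trends.

>>> carry_out:
  increments: "0 0 0 0 -0.01 0 0; 0 0 0 0 -0.02 0 0; 0 0 0 0 -0.03 0 0; 0 0 0 0 -0.04 0 0; 0 0 0 0 -0.04 0 0"

```text
time: 32.17
ee_pos: [0.5216, -0.1622, 0.2915]
eef_rot: [1.0, -0.005, 0.001, 0.001]
ft_force: [-0.0, -0.3, -3.4]
width: 0.0114
```

```bash
python3 - <<'E'
from h import *
print(r.read_state()["joint_positions"].round(3))
move([.4607,.3662,.29],9.7)
E
```

```text
[-0.867  0.275  1.313  1.611 -0.266  1.46   0.456]
t 32.17 at [ 0.5216 -0.1622  0.2915] yaw -0.6 F [-0.  -0.3 -3.4] w 0.0114
turn [  0.16  -0.11 -10.3 ] shift [-0.0664 -0.5277  0.    ] n 8.51
```

J3 holds at 1.313, so it is held inside its range. Continue moderately.

>>> carry_out:
  increments: "0 0 -1 -0.005 -0.035 0 0; 0 0 -2 -0.01 -0.07 0 0; 0 0 -3 -0.016 -0.105 0 0; 0 0 -4 -0.022 -0.14 0 0; 0 0 -5 -0.028 -0.175 0 0"

```text
time: 32.8
ee_pos: [0.4952, 0.0135, 0.2911]
eef_rot: [0.999, 0.038, 0.001, 0.001]
ft_force: [0.7, 0.7, -4.0]
width: 0.0119
```

```bash
python3 - <<'E'
from h import *
print(r.read_state()["joint_positions"].round(3))
move([.4607,.3662,.29],9.7)
E
```

```text
[-1.354 -0.1    1.19   1.73   0.096  1.447 -0.101]
t 32.8 at [0.4952 0.0135 0.2911] yaw 4.38 F [ 0.7  0.7 -4. ] w 0.0119
turn [ 0.08 -0.14 -5.32] shift [-0.0075 -0.3543  0.0006] n 5.67
```

>>> carry_out:
  increments: "0 0 -1 0 -0.03 0 0; 0 0 -2 -0.001 -0.06 0 0; 0 0 -3 -0.002 -0.09 0 0; 0 0 -4 -0.003 -0.12 0 0; 0 0 -5.3 -0.004 -0.15 0 0"

```text
time: 33.42
ee_pos: [0.4796, 0.1647, 0.2908]
eef_rot: [0.996, 0.085, 0.001, 0.001]
ft_force: [0.4, 0.7, -3.8]
width: 0.012
```

```bash
python3 - <<'E'
from h import *
print(r.read_state()["joint_positions"].round(3))
move([.4607,.3662,.29],9.7)
E
```

```text
[-1.465e+00  2.000e-03  1.066e+00  1.701e+00  1.000e-03  1.438e+00
 -2.290e-01]
t 33.42 at [0.4796 0.1647 0.2908] yaw 9.76 F [ 0.4  0.7 -3.8] w 0.012
turn [ 0.11 -0.13  0.06] shift [ 0.0156 -0.2018  0.0005] n 3.24
```

>>> carry_out:
  increments: "0 0 0 0.003 -0.045 0 0; 0 0 0 0.006 -0.09 0 0; 0 0 0 0.009 -0.135 0 0; 0 0 0 0.013 -0.175 0 0; 0 0 0 0.0156 -0.2018 0 0"

```text
time: 34.05
ee_pos: [0.4595, 0.3698, 0.2894]
eef_rot: [0.996, 0.087, 0.001, 0.002]
ft_force: [-0.0, 0.0, -2.9]
width: 0.0119
```

```bash
python3 - <<'E'
from h import *
print(r.read_state()["joint_positions"].round(3))
move([.4607,.3662,.19],9.7)
im,d=r.camera("scene");cv2.imwrite("pics/s18.png",cv2.resize(im[100:400,400:640],(640,600*800//800))[:600]);cv2.imwrite("pics/s18d.png",im)
im,d=r.camera("top");cv2.imwrite("pics/t18.png",im)
E
```

```text
[-1.512  0.313  0.962  1.493 -0.253  1.469 -0.373]
t 34.05 at [0.4595 0.3698 0.2894] yaw 9.97 F [-0.   0.  -2.9] w 0.0119
turn [ 0.18 -0.09  0.27] shift [0.0004 0.0034 0.0994] n 1.59
```

View pics/s18d.png

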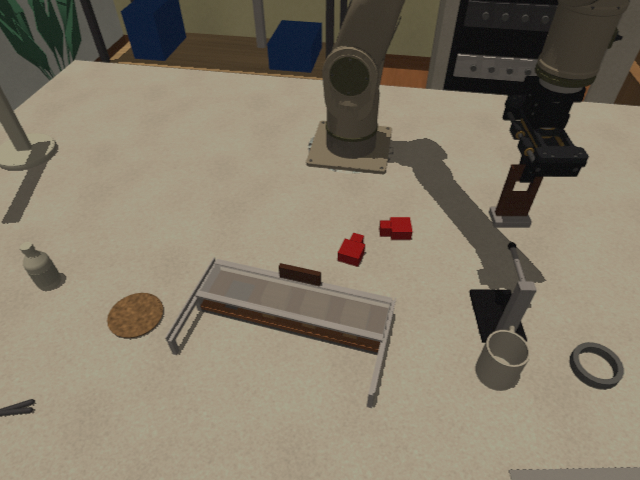

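View pics/t18.png

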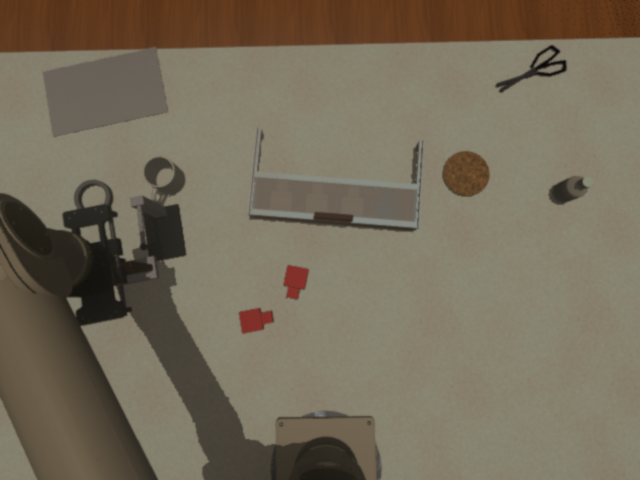

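Press hangs in the grip before the peg: scene view, eye at (522,185), ball at (512,245). Top view: the gripper is clear of the mug (160,172). Lower to peg height.

>>> carry_out:
  increments: "0 0 0 0.0004 0.0034 0.025 0; 0 0 0.3 0.0004 0.0034 0.05 0; 0 0 0.3 0.0004 0.0034 0.075 0; 0 0 0.3 0.0004 0.0034 0.1 0; 0 0 0.3 0.0004 0.0034 0.106 0"

```text
time: 34.78
ee_pos: [0.4592, 0.3672, 0.1813]
eef_rot: [0.996, 0.086, -0.0, 0.003]
ft_force: [0.1, 0.7, -2.8]
width: 0.0113
```

```bash
python3 - <<'E'
from h import *
move([.4607,.3662,.183],9.7)
im,d=r.camera("scene");cv2.imwrite("pics/s19.png",cv2.resize(im[180:330,440:600],(640,600),interpolation=cv2.INTER_CUBIC))
m=r.camera_model("scene");P=world(d,m);x,y,z=P[...,0],P[...,1],P[...,2]
hsv=cv2.cvtColor(im,cv2.COLOR_BGR2HSV)
k=(abs(x-.4665)<.02)&(abs(y-.367)<.05)&(z>.09)&(z<.215)&(hsv[...,1]>90)
print(k.sum());p=P[k];print(p.mean(0),p.min(0),p.max(0))
ys,xs=np.nonzero(k);print(xs.min(),xs.max(),ys.min(),ys.max())
# eye: hole in plate mask
kk=cv2.morphologyEx(k.astype(np.uint8),cv2.MORPH_CLOSE,np.ones((2,2)))
cs,h=cv2.findContours(kk,cv2.RETR_CCOMP,cv2.CHAIN_APPROX_NONE)
for c,hh in zip(cs,h[0]):
    if hh[3]>=0 and len(c)>12: print("hole",cv2.boundingRect(c),c.reshape(-1,2).mean(0))
e=proj([.4607+.0017,.3672,.1632],m);print("expected eye px",e, "ball px",proj([.51,.3757,.163],m))
E
```

```text
t 34.77 at [0.4592 0.3672 0.1813] yaw 9.84 F [ 0.1  0.7 -2.8] w 0.0113
turn [0.32 0.04 0.14] shift [ 0.0013  0.0012 -0.0017] n 0.04
892
[0.46600015 0.36039687 0.14493922] [0.45303656 0.33567054 0.09277556] [0.47387549 0.3965684  0.21466019]
481 519 209 252
expected eye px [[503.88323142 227.85583402]] ball px [[510.47754411 245.38341096]]
```

View pics/s19.png

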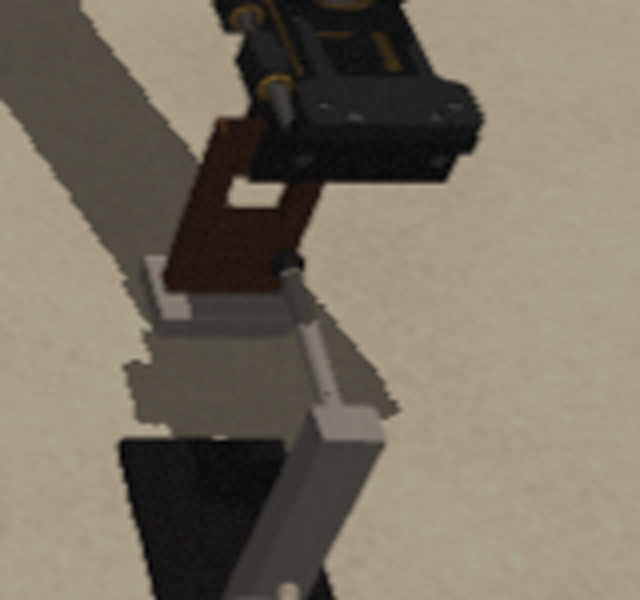

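Eye at about (504,228) px, as expected; ball at (512,245). Everything lines up along stand x. Insert along tool x.

>>> carry_out:
  increments: "0 0 0 0 0 -0.0017 0; 0.3 0 0 0.01 0.0005 -0.0017 0; 0.3 0 0 0.025 0.0005 -0.0017 0; 0.3 0 0 0.04 0.0005 -0.0017 0; 0.3 0 0 0.052 0.0005 -0.0017 0"

```text
time: 35.45
ee_pos: [0.5121, 0.3757, 0.1839]
eef_rot: [0.996, 0.086, 0.0, -0.0]
ft_force: [-0.0, -0.0, -2.2]
width: 0.0119
```

```bash
python3 - <<'E'
from h import *
move([.5514,.3831,.183],9.7)
im,d=r.camera("scene");cv2.imwrite("pics/s20.png",cv2.resize(im[180:330,440:600],(640,600),interpolation=cv2.INTER_CUBIC))
E
```

```text
t 35.45 at [0.5121 0.3757 0.1839] yaw 9.82 F [-0.  -0.  -2.2] w 0.0119
turn [-0.02 -0.05  0.12] shift [ 0.04   -0.0006  0.0009] n 0.64
```

View pics/s20.png

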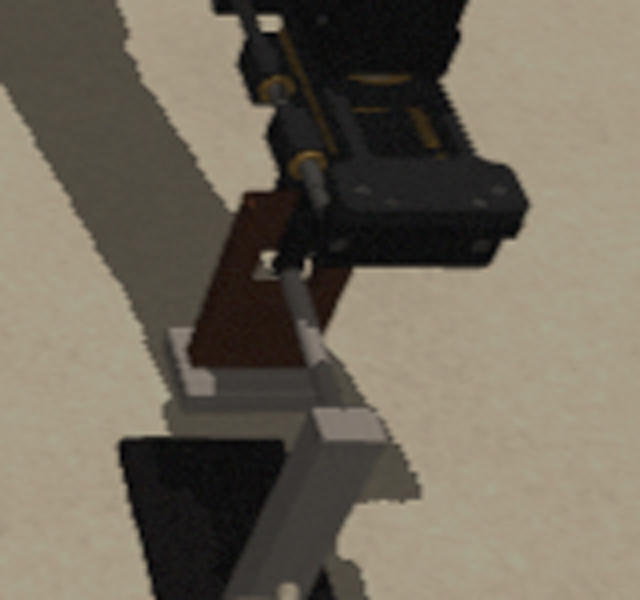

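The peg is through the eye, centred at about (285,265) in the crop, with no contact force. Continue in.

>>> carry_out:
  increments: "0 0 0 0.008 -0.0003 0 0; 0 0 0 0.016 -0.0006 0 0; 0 0 0 0.024 -0.0006 0 0; 0 0 0 0.032 -0.0006 0 0; 0 0 0 0.04 -0.0006 0.001 0"

```text
time: 36.12
ee_pos: [0.5529, 0.3831, 0.1828]
eef_rot: [0.996, 0.085, 0.001, -0.0]
ft_force: [0.7, 0.9, -2.7]
width: 0.0117
```

```bash
python3 - <<'E'
from h import *
move([.5514,.3831,.168],9.7)
im,d=r.camera("scene");cv2.imwrite("pics/s21.png",cv2.resize(im[180:330,440:600],(640,600),interpolation=cv2.INTER_CUBIC))
E
```

```text
t 36.12 at [0.5529 0.3831 0.1828] yaw 9.8 F [ 0.7  0.9 -2.7] w 0.0117
turn [ 0.  -0.1  0.1] shift [-0.0015 -0.0002  0.0148] n 0.24
```

View pics/s21.png

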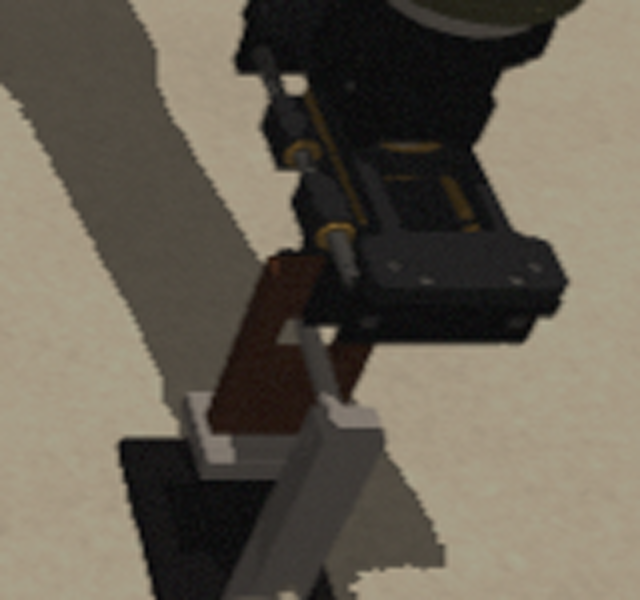

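>>> carry_out:
  increments: "0 0 0 -0.001 0 0.004 0; 0 0 0 -0.001 0 0.008 0; 0 0 0 -0.001 0 0.011 0; 0 0 0 -0.001 0 0.0125 0; 0 0 0 -0.001 0 0.0135 0"

```text
time: 36.8
ee_pos: [0.5526, 0.3828, 0.169]
eef_rot: [0.996, 0.085, 0.001, 0.0]
ft_force: [-0.5, 0.3, -3.5]
width: 0.0119
```

>>> carry_out:
  increments: "0 0 0 0 0 0.0005 0; 0 0 0 0 0 0.001 0; 0 0 0 0 0 0.0015 0; 0 0 0 0 0 0.002 0; 0 0 0 0 0 0.002 0"

```text
time: 37.42
ee_pos: [0.5527, 0.3829, 0.1679]
eef_rot: [0.996, 0.085, 0.001, -0.0]
ft_force: [-2.7, -1.9, 5.9]
width: 0.0118
```

Contact made (+5.9 N up), so the press bears on the peg. Ease slightly and open.

>>> carry_out:
  increments: "0 0 0 0 0 -0.0006 0.012; 0 0 0 0 0 -0.0006 0.016; 0 0 0 0 0 -0.0006 0.022; 0 0 0 0 0 -0.0006 0.03; 0 0 0 0 0 -0.0006 0.035"

```text
time: 38.05
ee_pos: [0.5527, 0.3829, 0.1685]
eef_rot: [0.996, 0.085, 0.001, -0.0]
ft_force: [-0.1, 0.5, 0.3]
width: 0.0318
```

```bash
python3 - <<'E'
from h import *
move([.5514,.3831,.168],9.7)
im,d=r.camera("scene");cv2.imwrite("pics/s22.png",cv2.resize(im[180:330,440:600],(640,600),interpolation=cv2.INTER_CUBIC))
E
```

```text
t 38.05 at [0.5527 0.3829 0.1685] yaw 9.78 F [-0.1  0.5  0.3] w 0.0318
turn [-0.02 -0.15  0.08] shift [-0.0013 -0.0004  0.0005] n 0.02
```

View pics/s22.png

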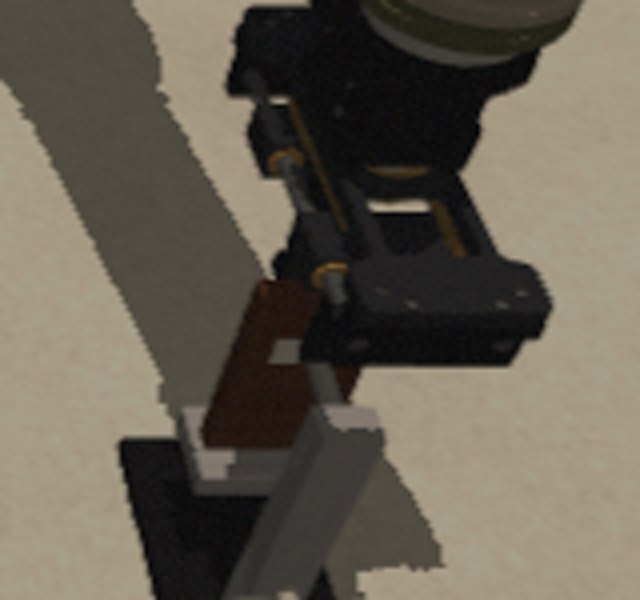

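Released; it hangs at rest. Rise straight up.

>>> carry_out:
  increments: "0 0 0 0 0 0 0.042; 0 0 0 0 0 -0.01 0.042; 0 0 0 0 0 -0.03 0.042; 0 0 0 0 0 -0.06 0.042; 0 0 0 0 0 -0.1 0.042"

```text
time: 38.72
ee_pos: [0.5523, 0.3827, 0.2706]
eef_rot: [0.996, 0.085, 0.001, -0.0]
ft_force: [0.4, -0.2, 0.0]
width: 0.0417
```

>>> carry_out:
  increments: "0 0 0 -0.02 0 -0.03 0.042; 0 0 0 -0.05 0 -0.05 0.042; 0 0 0 -0.09 0 -0.06 0.042; 0 0 0 -0.13 0 -0.06 0.042; 0 0 0 -0.16 0 -0.06 0.042"

```text
time: 39.35
ee_pos: [0.3937, 0.355, 0.3315]
eef_rot: [0.996, 0.085, 0.001, -0.001]
ft_force: [-0.8, -0.7, 0.6]
width: 0.0418
```

```bash
python3 - <<'E'
from h import *
print(r.read_state()["ft_force"].round(1))
im,d=r.camera("scene");cv2.imwrite("pics/s23.png",im);m=r.camera_model("scene");P=world(d,m)
x,y,z=P[...,0],P[...,1],P[...,2]
k=(abs(y-.384)<.06)&(x>.5)&(x<.585)&(z>.185)&(z<.2)
print("press top",k.sum(),P[k].mean(0).round(4));
hsv=cv2.cvtColor(im,cv2.COLOR_BGR2HSV)
k=(abs(y-.384)<.05)&(x>.53)&(x<.585)&(z>.09)&(z<.185)&(hsv[...,1]>100)
p=P[k];c=p.mean(0);U,S,V=np.linalg.svd(p-c);n=V[2];print("plate",k.sum(),c.round(4),"normal",n.round(3),"tilt",np.arcsin(abs(n[2])).round(3))
im,d=r.camera("top");cv2.imwrite("pics/t23.png",im);m=r.camera_model("top");P=world(d,m)
x,y,z=P[...,0],P[...,1],P[...,2]
k=(abs(y-.384)<.06)&(x>.5)&(x<.585)&(z>.185)&(z<.205);print("top",k.sum(),P[k].mean(0).round(4))
for f in ("pics/top0.png","pics/t23.png"):
    h=cv2.cvtColor(cv2.imread(f),cv2.COLOR_BGR2HSV)[140:210,435:500];q=(h[...,0]>8)&(h[...,0]<17)&(h[...,1]>100);print(f,np.argwhere(q).mean(0).round(2))
a=cv2.imread("pics/top0.png")[150:200,140:185];b=im[150:200,140:185];print("mug diff",cv2.absdiff(a,b).mean())
E
```

```text
[-0.8 -0.7  0.6]
press top 271 [0.5571 0.381  0.1914]
plate 776 [0.5582 0.3777 0.1401] normal [-0.987 -0.154  0.056] tilt 0.056
top 201 [0.5527 0.3822 0.1931]
pics/top0.png [33.34 30.81]
pics/t23.png [33.33 30.82]
mug diff 3.3084444444444445
```

View pics/s23.png

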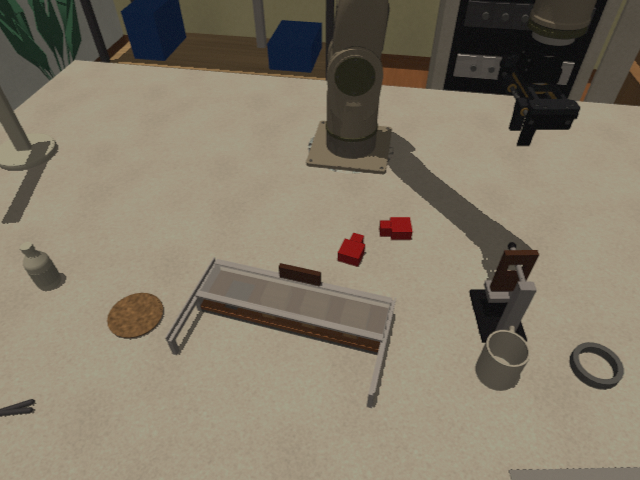

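View pics/t23.png

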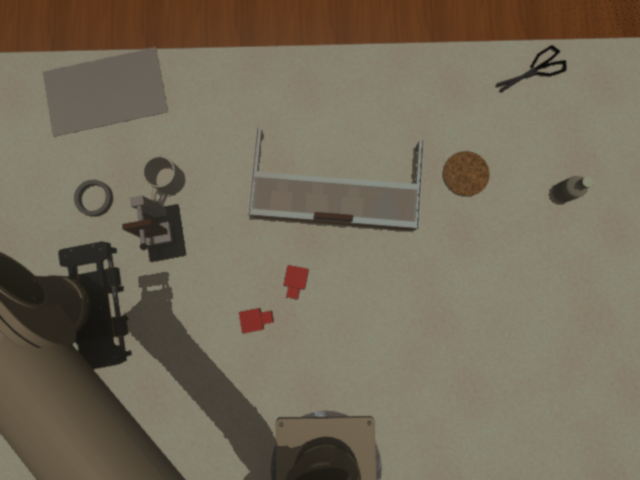

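Scene view: the press hangs on the peg (plate at (515,270)), with the arm well clear. Mug and coaster are unmoved. Let it rest and check once more before handing in.

>>> carry_out:
  increments: "0 0 0 0 0 0 0.042; 0 0 0 0 0 0 0.042; 0 0 0 0 0 0 0.042; 0 0 0 0 0 0 0.042; 0 0 0 0 0 0 0.042"

```text
time: 40.08
ee_pos: [0.3928, 0.3555, 0.3316]
eef_rot: [0.996, 0.086, 0.001, -0.002]
ft_force: [-0.0, -0.4, 0.1]
width: 0.0417
```

```bash
python3 - <<'E'
from h import *
im,d=r.camera("top");m=r.camera_model("top");P=world(d,m);x,y,z=P[...,0],P[...,1],P[...,2]
k=(abs(y-.384)<.06)&(x>.5)&(x<.585)&(z>.185)&(z<.205);print("press top",k.sum(),P[k].mean(0).round(4))
k=(z>.082)&(z<.1)&(abs(y+.03)<.08)&(x>.5)&(x<.7);w=ray(np.argwhere(k)[:,::-1],m,.092)[:,:2];c=np.array(cv2.minAreaRect((w*1000).astype(np.float32))[0])/1000
print("handle",c,"joint~",(c-PK.mean(0))@u(CY)+.045)
s=r.read_state();print(s["time"],s["ft_force"].round(1))
r.close_job()
E
```

```text
press top 202 [0.5527 0.3822 0.1931]
handle [ 0.57782062 -0.02925129] joint~ -0.003808051412149051
40.125 [ 0.2 -0.6  0.2]
the job is handed in; nothing more can be done
```

The job is done and handed in at 40 s; it gives no verdict, so these are my own readings.

- **What I did:** I pushed the window open to its stop and seated the three wooden forms in pockets 3, 2 and 1. One of them had been knocked aside mid-run, so I measured it again before picking it up. I then pushed the window shut to its stop and hung the press on the peg.
- **Forms:** they measured within about 2 mm of the pocket centres, with tops flat at 40 mm and yaw −6° against the case's −5.8°. I took these readings before shutting the window. Afterwards I only saw the forms through the sheet.
- **Window:** the wrist camera put it 0.3 mm from shut. The top camera read −3.8 mm, which the stop rules out. That is a difference of about 4 mm, which I put down to that camera's coarser view.
- **Press:** it sat still between two looks, with its eye about 148 mm up and a tilt of about 0.06 rad.
- **Bystanders and arm:** the coaster measured unmoved. The mug showed no visible change between the first and last pictures. The arm was clear, with near-zero wrist force.
- **Two close calls:** the wrist force reached about 80 N (limit 120 N) when the window hit its open stop. Joint 3 came to 1.313 of its 1.34 rad limit while I carried the press.

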